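# Open the canister, nest the measuring cups in it and lock the lid

## Robot

A 6-joint arm with a two-finger parallel gripper is mounted at the origin on a cart in front of the work surface, level with it; the furniture and walls round the work are solid. World frame = base frame: x ahead of the robot, y to its left, z up, the work surface at z = 0. Lengths are in mm, angles in rad, forces in N, time in s.
With the tool pointing down it reaches from about 350 to 875 mm from the base axis. Payload 15.5 kg.
Tool frame: the origin (TCP) lies on the centre line of the jaws, within the pads' length; the fingertips stand 11 mm ahead of it and the grasp point (between the pads) lies 8 mm behind it; z points along the fingers, y is the direction in which the jaws open and shut (so a half turn about z gives the same grasp; the last joint's range is limited). The gripper opens to 85 mm and grips with 20 to 120 N. Pads are 22 mm wide; open, the fingers measure 114 mm over their backs; the gripper's body (76 mm by 85 mm) begins 54 mm behind the grasp point. The pads swing forward as they close: fully open they stand 13 mm farther back than shut.
Start: joints at [-1.218, 0.494, 1.345, -0, 1.302, -0.096], TCP at [270.616, -563.377, 242.277] pointing down, gripper open.
Joint ranges: [-2.91, 2.91], [-0.82, 2.16], [0.22, 2.67], [-1.22, 4.37], [0.12, 2.79], [-3.08, 3.08]. Speed limits (rad/s): [1.89, 1.89, 2.57, 3.01, 3.01, 3.01].

## Interface

Orientations are given as a unit quaternion [w, x, y, z].
In Python, from station import ctrl, optics gives the robot as it stands. The module is installed in compiled form; this text tells all that it offers.
- The arm moves only by the tool servo_tool, never from a script. Its argument "increments" is a list of rows, each a list of 3 entries, a list of its own where there are three numbers: the shift along the tool's x, y, z in cm, then the turn, a rotation vector about the tool's x, y, z in rad, then the opening in per cent of the stroke, from 0 (shut) to 100 (fully open). A call has 1 to 20 rows; each row is the pose to reach, as a shift and turn from the pose commanded when the call began, along the tool's axes at that moment; what a row does not reach only later rows make up. A row lasts 1/12 s, in which the tool goes at most 41.7 mm and 7.16 degrees, less where a joint would pass 70% of its speed; a pose out of reach is approached as far as the arm can. A call with a gripper value outside its range is refused whole. The fingers move at their own pace and stop on an object; the grip force is fixed at half the most. Time passes only in rows, so rows that repeat a pose let the fingers close. It gives the time, the measured TCP pose, the force and the opening at its end, in the units of the state.
- ctrl.state(): the state, without advancing time (a new reading comes with each control period).
- optics.capture(name): name is "side" or "top"; returns a dict with "pixels" (420x560x3 uint8, red, green, blue), "range_z" (420x560 float32, mm along the optical axis (not along the pixel's ray), 0 where there is no reading), "fx", "fy", "cx", "cy" (pixels), "rvec" (rotation vector, rad) and "tvec" (3), from world to camera coordinates, as OpenCV has them. Camera axes: x right, y down, z forward; pixel columns grow to the right and rows downward; lengths in mm; the calibration is good to about 2 mm. A picture is of the moment at which its call begins.
- ctrl.job_done(): hands the job in, once; it reports no verdict.
The state is a dict: "time_s": time; "joint_positions": joint angles; "joint_vel": joint speeds; "effort": joint torques, N m; "tool_pos": TCP position; "orientation": TCP orientation; "force": force on the tool from outside, world axes, zero at the start; "ft_torque": the same for the moment, N m; "gripper_width": finger opening in mm.
Only numpy, scipy, OpenCV 4.12 (cv2) and the standard library are available. Lean on these libraries where they do the work, as an engineer would, in place of code of your own. Each camera call takes 0.05 s, during which the arm holds its last target. There are 200 camera calls.

## Task

Put the measuring cups away. Twist the lid of the white canister anticlockwise until its lugs are in line with the slots, lift it off and lay it aside; nest all the cups that are on the worktop inside one another in the canister, largest first, each upright and all the way down; then put the lid back with its lugs down in the slots and twist it clockwise about a quarter turn, as far as it goes, so that it is locked. Leave the kitchen timer, the small round tin and teaspoon where they are.

Things in the scene. Friction and masses are not known exactly. Their poses are not given: they have to be found in the camera images.
- cup_a: largest measuring cup of the set of five sizes (3 to 5 are present): open steel cup, no handle, outside diameter 70 mm at the rim and 64 mm at the foot, 42 mm high, wall 2.2 mm, floor 3 mm thick, 100 g. Origin: centre of its underside; z up to the mouth. In a nest of all five, every rim is level; each fits in the next larger one with about 3 mm to spare all round
- cup_b: second largest measuring cup of the set of five sizes (3 to 5 are present): open steel cup, no handle, outside diameter 59 mm at the rim and 53 mm at the foot, 39 mm high, wall 2.2 mm, floor 3 mm thick, 89 g. Origin: centre of its underside; z up to the mouth. In a nest of all five, every rim is level; each fits in the next larger one with about 3 mm to spare all round
- cup_c: middle measuring cup of the set of five sizes (3 to 5 are present): open steel cup, no handle, outside diameter 48 mm at the rim and 42 mm at the foot, 36 mm high, wall 2.2 mm, floor 3 mm thick, 78 g. Origin: centre of its underside; z up to the mouth. In a nest of all five, every rim is level; each fits in the next larger one with about 3 mm to spare all round
- cup_d: second smallest measuring cup of the set of five sizes (3 to 5 are present): open steel cup, no handle, outside diameter 37 mm at the rim and 31 mm at the foot, 33 mm high, wall 2.2 mm, floor 3 mm thick, 67 g. Origin: centre of its underside; z up to the mouth. In a nest of all five, every rim is level; each fits in the next larger one with about 3 mm to spare all round
- cup_e: smallest measuring cup of the set of five sizes (3 to 5 are present): open steel cup, no handle, outside diameter 26 mm at the rim and 20 mm at the foot, 30 mm high, wall 2.2 mm, floor 3 mm thick, 56 g. Origin: centre of its underside; z up to the mouth. In a nest of all five, every rim is level; each fits in the next larger one with about 3 mm to spare all round
- canister: white round storage canister fixed to the worktop, 172 mm across its collar, inside 132 mm wide, rim at z 60 mm. Origin: centre of its underside, z up. The collar's inward ledge (z 67 to 72 mm, inner radius 73 mm) has two gaps, 32 mm wide, at the canister's +x and -x: the slots for the lid's lugs. Lugs resting below the ledge turn clockwise from above 80 degrees to a stop, the other way only 5
- canister_floor (a point): centre of the canister's inner floor, 4 mm above its underside, 56 mm below its rim; axes as the canister's
- lid: steel twist-lock lid, 220 g, at first on the canister and locked. Disc of radius 68.5 mm with two lugs at its +x and -x, 18 mm wide, out to radius 80 mm; disc and lugs at z 5 to 10 mm. Origin: centre of the underside of the plug (radius 62.5 mm, 5 mm deep) that enters the mouth. z up. No spring: it goes in by its own weight; nothing holds it at the slots
- lid_bar (a point): centre of the black grip bar on the lid, on the lid's axis, 22 mm above the lid's origin; axes as the lid's. The bar runs along x, toward the lugs: 62 mm long, 16 mm wide, from z 12 mm below this point to 12 mm above. Lid fully in: this point is 77 mm above the canister's origin; lugs lying on the ledge, out of line: 89 mm
- mat: round cork mat stuck to the worktop, 176 mm wide, 2 mm thick, a clear place where the lid can lie meanwhile; origin: centre of its underside
- timer: dark round kitchen timer, 60 mm wide, 25 mm high, a bystander; origin: centre of its underside
- spice_tin: pale round tin, 62 mm wide, 25 mm high, a bystander; origin: centre of its underside
- teaspoon: teaspoon with a black handle, 130 mm long, a bystander; origin: centre of its underside, x along it
Mind the look-alikes: they are no part of the job. Leave any turquoise look-alike of the cup_c alone.

How it is judged (in metres and radians):
On the way, in this order (a step that is already met when the one before it is completed fails the run):
1. the lid is off the canister and laid aside (horizontal distance between lid and canister above 0.13 m and z of lid in the frame of canister below 0.05 m), for 0.2 s.
2. all the cups that are present stand nested in the canister (z of each of cup_a, cup_b, cup_c, cup_d, cup_e in the frame of canister_floor below 0.017 m and horizontal distance between cup_a and canister_floor below 0.033 m and angle between each of cup_a, cup_b, cup_c, cup_d, cup_e's own z axis and vertical below 0.15 rad and horizontal distance between cup_b and canister_floor below 0.0385 m and horizontal distance between cup_c and canister_floor below 0.044 m and horizontal distance between cup_d and canister_floor below 0.0495 m and horizontal distance between cup_e and canister_floor below 0.055 m and horizontal distance between cup_a and cup_b below 0.024 m and horizontal distance between each of cup_a, cup_b and cup_c below 0.024 m and horizontal distance between each of cup_a, cup_b, cup_c and cup_d below 0.024 m and horizontal distance between each of cup_a, cup_b, cup_c, cup_d and cup_e below 0.024 m), for 0.2 s.
3. the lid is seated in the canister's mouth and turned to the locked position (z of lid in the frame of canister below 0.058 m and angle between lid's own z axis and vertical below 0.04 rad and horizontal distance between lid and canister below 0.008 m and angle between the x axis of lid and the x axis of canister, either way round above 1.2 rad), for 0.2 s.
At the end, for the whole second after the job is handed in: Cups present stand nested in the canister: underside at most 17 mm above its floor, tilt under 0.15 rad, axes within 24 mm of each other; the lid sits flat (0.04 rad), its origin under 58 mm above the canister's and within 8 mm of its axis, turned at least 69 degrees from the slots; all at rest (all of step 2 and all of step 3 and linear speed of each of lid, cup_a, cup_b, cup_c, cup_d, cup_e below 0.02 m/s); the robot touches nothing.
It fails at once if the timer is moved by more than 3 cm (distance of timer from where it was at the start of the episode above 0.03 m).
It fails at once if the spice_tin is moved by more than 3 cm (distance of spice_tin from where it was at the start of the episode above 0.03 m).
It fails at once if the teaspoon is moved by more than 3 cm (distance of teaspoon from where it was at the start of the episode above 0.03 m).
Of cup_a, cup_b, cup_c, cup_d, cup_e only 3 to 5 are there at a start; the rules pass over those that are not, and their reading is None.
At some moment in a run one of cup_a, cup_c, cup_e, lid may be knocked a few centimetres aside while the robot is not near it.
It also fails if it takes over 210 s, if anything falls off the work surface, if the arm or the gripper's body presses on something with over 40 N, if the wrist force passes 120 N, or if a joint passes its speed limit or range.

## Working session

There is one attempt and no reset: what is moved stays moved. The work goes in short steps, Python scripts to look and compute and a tool call to move; the robot and the scene stay as the last step left them, time stands still between calls to the robot, and variables do not carry over. Pictures are saved under pics/ and viewed, about 12 in all and at most 16, crops included, and the job is handed in when it is done.

Besides the shell and the picture viewer there is one more tool, called as name([rows], argument=value, ...), one row to a line, values as JSON. servo_tool: Moves the arm, as the interface text tells. Its arguments: {"type":"object","properties":{"increments":{"type":"array","items":{"type":"array"}}},"required":["increments"]}

```bash
mkdir -p pics; cat > h.py <<'E'
import numpy as np, cv2
from station import ctrl, optics
def cap(n):
    c=optics.capture(n); c['R']=cv2.Rodrigues(np.array(c['rvec'],float))[0]; c['t']=np.array(c['tvec'],float).ravel(); return c
def save(c,f,box=None,s=1):
    im=c['pixels'][:,:,::-1]
    if box: x0,y0,x1,y1=box; im=im[y0:y1,x0:x1]
    cv2.imwrite('pics/'+f,cv2.resize(im,None,fx=s,fy=s,interpolation=cv2.INTER_CUBIC))
def cloud(c):
    v,u=np.mgrid[0:420,0:560]; z=c['range_z'].astype(float)
    p=np.stack([(u-c['cx'])/c['fx']*z,(v-c['cy'])/c['fy']*z,z],-1)
    w=(p-c['t'])@c['R']; w[z==0]=np.nan; return w
def plane(c,u,v,h):
    d=np.array([(u-c['cx'])/c['fx'],(v-c['cy'])/c['fy'],1.])@c['R']; o=-c['t']@c['R']
    return o+d*(h-o[2])/d[2]
E
python3 - <<'E'
from h import *
for n in('top','side'):
    c=cap(n); save(c,n+'0.png',s=1.4); np.savez(n+'0.npz',**c); print(n,-c['R'].T@c['t'],c['R'][2],c['fx'])
s=ctrl.state(); print(s)
E
```

```text
top [ 502.43369689  -48.69133353 1368.63689284] [ 0.0378632  -0.02131098 -0.99905566] 501.8552290861763
side [ 53.25274934 838.6789613  478.50806655] [ 0.46458438 -0.81194648 -0.35341799] 398.69727391778275
{'time_s': 0.1, 'joint_positions': array([-1.21850015e+00,  4.94140705e-01,  1.34608254e+00,  5.24857430e-05,
        1.30247642e+00, -9.55248642e-02]), 'joint_vel': array([-0.00052533, -0.00262552, -0.00211174, -0.0006655 , -0.00061471,
        0.00210199]), 'effort': array([ 5.55164934e-04, -8.83589959e+01, -3.84562325e+01, -2.66756797e-04,
        5.16939210e-03, -2.18097438e-05]), 'tool_pos': array([ 270.52263096, -563.07584291,  241.74311219]), 'orientation': array([-5.52187713e-04,  9.75037996e-01,  2.22037382e-01, -4.57751392e-05]), 'force': array([0.35001661, 1.03477263, 0.14521217]), 'ft_torque': array([-0.04605378, -0.05374678, -0.02893063]), 'gripper_width': 85.59849551539331}
```

View pics/top0.png

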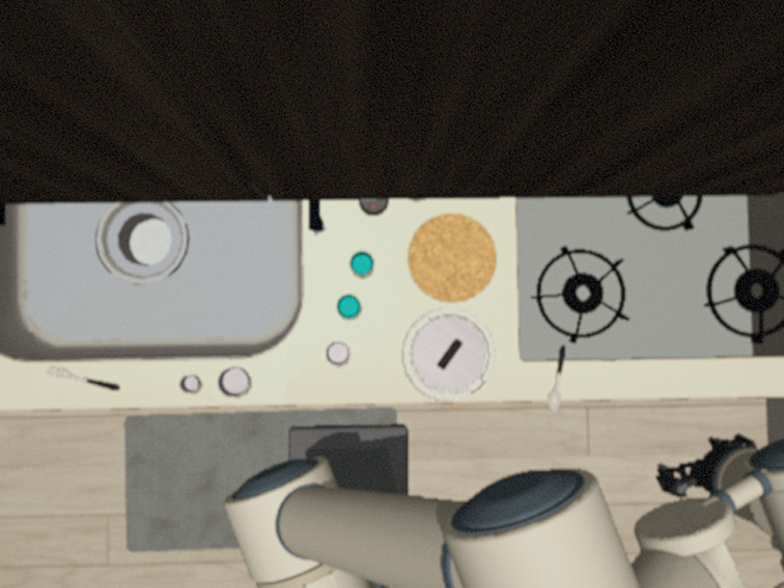

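View pics/side0.png

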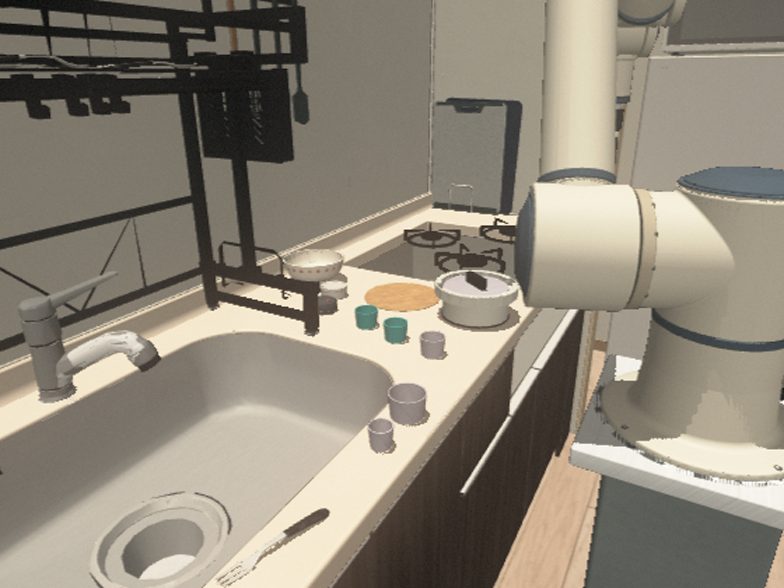

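The top view shows three steel cups at about (191,383), (235,381) and (338,352). There are two turquoise cups at (362,264) and (348,306). The mat is at (452,257) and the canister at (448,354). The side view shows the same cups: steel at (380,435), (407,404) and (432,344), turquoise at (367,317) and (396,330). Next I measure them.

```bash
cat >> h.py <<'E'
def circ(pts):
    A=np.c_[2*pts,np.ones(len(pts))]; s=np.linalg.lstsq(A,(pts**2).sum(1),rcond=None)[0]
    return s[:2],np.sqrt(s[2]+s[0]**2+s[1]**2)
E
python3 - <<'E'
from h import *
c=cap('top'); w=cloud(c); s=cap('side')
x,y,z=w[...,0],w[...,1],w[...,2]
m=((z>8)&(z<130)&(x>250)&(x<800)&(abs(y)<600)).astype(np.uint8)
n,l,st,ce=cv2.connectedComponentsWithStats(m)
for i in range(1,n):
    if st[i,4]<25: continue
    k=l==i; zt=np.percentile(z[k],90)
    print(ce[i].round(),st[i],'z',zt.round(),'x',x[k].min().round(),x[k].max().round(),'y',y[k].min().round(),y[k].max().round(),c['pixels'][k].mean(0).round())
hsv=cv2.cvtColor(c['pixels'],cv2.COLOR_RGB2HSV)
b=((hsv[...,2]<70)&(z>75)&(z<110)&(x<450)&(abs(y)<200)).astype(np.uint8)
n,l,st,ce=cv2.connectedComponentsWithStats(b)
for i in range(1,n):
    if st[i,4]>40:
        vv,uu=np.where(l==i); r=cv2.minAreaRect(np.c_[uu,vv].astype(np.float32)); P=[plane(c,a,d,89)[:2] for a,d in cv2.boxPoints(r)]
        print('bar',np.mean(P,0),np.array(P).round(1).tolist(), z[l==i].mean())
k=(hsv[...,0]>10)&(hsv[...,0]<22)&(hsv[...,1]>90)&(z>-6)&(z<10)&(x>350)&(abs(y)<200)
print('mat',[(np.nanpercentile(a[k],.5).round(),np.nanpercentile(a[k],99.5).round()) for a in(x,y)],k.sum(),np.median(z[k]))
k=(abs(x-400)<20)&(y>40)&(y<90); print('table z',np.median(z[k]))
b1=c['pixels'][210:300,30:400,::-1]; b2=s['pixels'][170:340,180:380,::-1]
a=cv2.resize(b1,None,fx=2.1,fy=2.1); d=cv2.resize(b2,None,fx=2.2,fy=2.2); d=cv2.copyMakeBorder(d,0,0,0,a.shape[1]-d.shape[1],0)
cv2.imwrite('pics/crop1.png',np.vstack([a,d]))
E
```

```text
[454. 149.] [447 140  18  20 121] z 46.0 x 675.0 729.0 y -599.0 -563.0 [67. 67. 63.]
[225. 154.] [220 143  12  23 218] z 110.0 x 662.0 712.0 y 25.0 49.0 [54. 56. 53.]
[267. 147.] [256 142  22  12 184] z 28.0 x 698.0 727.0 y -100.0 -43.0 [97. 91. 86.]
[416. 208.] [ 379  175   71   70 1607] z 46.0 x 446.0 631.0 y -557.0 -373.0 [59. 60. 57.]
[258. 186.] [250 178  17  18  91] z 38.0 x 582.0 628.0 y -69.0 -26.0 [106. 160. 146.]
[248. 217.] [240 209  18  18  92] z 39.0 x 500.0 546.0 y -43.0 2.0 [109. 162. 148.]
[320. 252.] [ 287  219   68   67 3531] z 74.0 x 346.0 516.0 y -294.0 -120.0 [202. 197. 191.]
[240. 252.] [232 243  18  18  98] z 39.0 x 411.0 456.0 y -21.0 24.0 [173. 169. 161.]
[400. 260.] [398 249   6  24  55] z 13.0 x 370.0 432.0 y -438.0 -423.0 [104. 102.  92.]
[164. 273.] [155 261  23  23 171] z 41.0 x 354.0 412.0 y 171.0 227.0 [150. 146. 140.]
[134. 274.] [128 267  15  14  92] z 35.0 x 363.0 397.0 y 264.0 299.0 [150. 145. 138.]
[ 65. 272.] [ 50 268  28   9  69] z 13.0 x 374.0 396.0 y 440.0 512.0 [133. 129. 115.]
mat [(np.float64(536.0), np.float64(690.0)), (np.float64(-200.0), np.float64(-140.0))] 995 2.0924284834471045
table z 0.8174172540251377
```

View pics/crop1.png

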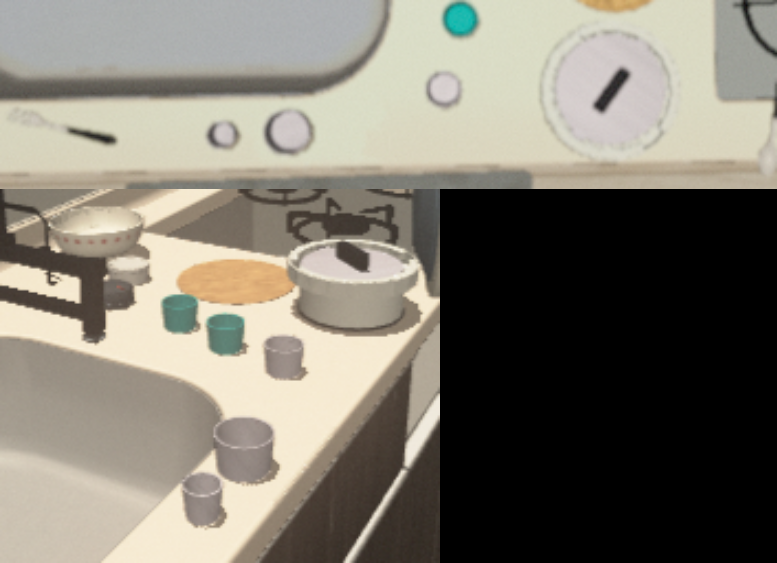

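The crop shows three steel cups. By width and height, the one at (290,131) is about 58 mm wide and 41 mm high, so cup_b. The one at (444,89) is about 46 mm, so cup_c. The one at (223,134) is about 35 mm, so cup_d. The turquoise one at (461,18) and its twin are look-alikes to leave alone. Cups a and e are absent. Next is the lid and bar.

```bash
cat >> h.py <<'E'
def bar(c,h,cx,cy,r=60):
    "grip bar by colour: centre and yaw on plane z=h, looking near (cx,cy)"
    v,u=np.mgrid[0:420,0:560]
    d=np.stack([(u-c['cx'])/c['fx'],(v-c['cy'])/c['fy'],np.ones(u.shape)],-1)@c['R']; o=-c['t']@c['R']
    P=o+d*((h-o[2])/d[...,2])[...,None]
    k=(c['pixels'].max(-1)<90)&(np.hypot(P[...,0]-cx,P[...,1]-cy)<r)
    r=cv2.minAreaRect(P[k][:,:2].astype(np.float32)); B=cv2.boxPoints(r); e=B[1]-B[0],B[2]-B[1]; e=max(e,key=np.linalg.norm)
    m=P[k][:,:2]; ev=np.linalg.eigh(np.cov(m.T))[1][:,1]
    return m.mean(0).round(1),np.round(r[0],1),np.round(r[1],1),np.degrees(np.arctan(ev[1]/ev[0])).round(1),k.sum()
def edge(c,cx,cy,R0,R1,zmin):
    "circle through outermost points above zmin"
    w=cloud(c); x,y,z=np.moveaxis(w,-1,0); k=(z>zmin)&(z<130)&(np.hypot(x-cx,y-cy)<R1)
    cn=max(cv2.findContours(k.astype(np.uint8),0,1)[0],key=len)[:,0]
    zt=np.nanmedian(z[k]); p=np.array([plane(c,a,b,zt)[:2] for a,b in cn]); return circ(p),zt
E
python3 - <<'E'
from h import *
c=cap('top')
print(bar(c,89,431,-207)); print('canister',edge(c,431,-207,0,110,60))
for p in((433,1.5,30,29),(383,199,40,32),(380,281.5,28,26)): print(edge(c,p[0],p[1],0,p[2],p[3]))
hsv=cv2.cvtColor(c['pixels'],cv2.COLOR_RGB2HSV)
k=((hsv[...,0]>10)&(hsv[...,0]<24)&(hsv[...,1]>70)).astype(np.uint8)[:230,200:400]; k=np.pad(k,((0,190),(200,160)))
n,l,st,ce=cv2.connectedComponentsWithStats(k); i=1+st[1:,4].argmax(); print(st[i],plane(c,*ce[i],2))
w=cloud(c); print('hood',[ (w[120+5*i,330].round().tolist()) for i in range(6)])
s=cap('side'); save(c,'can.png',(270,200,370,300),5.8)
E
```

```text
(array([ 431.1, -205.1]), array([ 430.7, -205.1]), array([12.7, 56. ]), np.float64(-37.0), np.int64(106))
canister ((array([ 430.38963537, -206.96398708]), np.float64(85.64918733347986)), np.float64(66.85408824437832))
((array([433.50170487,   1.27811655]), np.float64(22.437457137479843)), np.float64(35.60858000695929))
((array([382.76488556, 198.54053731]), np.float64(27.761998978613956)), np.float64(38.58732256054887))
((array([379.98550173, 281.81854552]), np.float64(16.849792594163358)), np.float64(32.36861312156499))
[ 291  153   64   63 3134] [ 613.02293514 -223.34904029    2.        ]
hood [[590.0, -110.0, 949.0], [590.0, -113.0, 928.0], [590.0, -116.0, 904.0], [590.0, -120.0, 877.0], [590.0, -124.0, 849.0], [720.0, -247.0, -3.0]]
```

View pics/can.png

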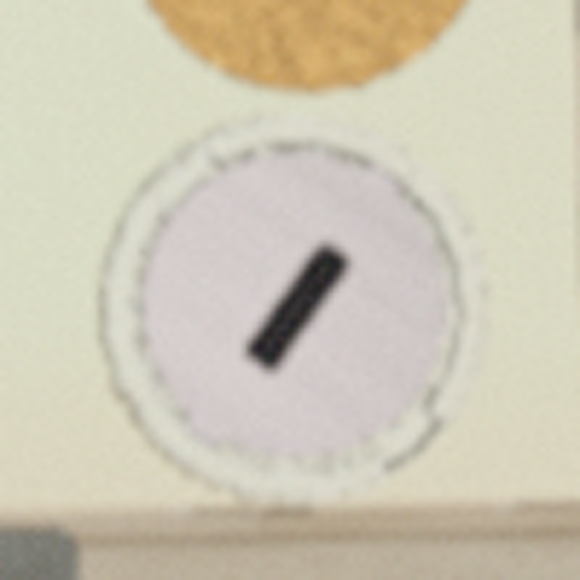

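```bash
cat > go.py <<'E'
import sys
from h import *
from scipy.spatial.transform import Rotation as Ro
# usage: go.py x y z yawdeg  -> increments to each target from present pose
s=ctrl.state(); p=s['tool_pos']; q=s['orientation']; R=Ro.from_quat([q[1],q[2],q[3],q[0]])
X=R.as_matrix()[:,0]
print('t',s['time_s'],'p',p.round(1),'yaw',np.degrees(np.arctan2(X[1],X[0])).round(1),'tilt',np.degrees(np.arccos(-R.as_matrix()[2,2])).round(2),'F',s['force'].round(1),'w',round(s['gripper_width'],1),'q',np.round(s['joint_positions'],2))
for a in sys.argv[1:]:
    x,y,z,yaw=map(float,a.split(','))
    T=Ro.from_euler('z',yaw,degrees=True)*Ro.from_euler('x',180,degrees=True)
    print(a,'->',(R.inv().apply(np.array([x,y,z])-p)/10).round(2).tolist(),(R.inv()*T).as_rotvec().round(3).tolist())
E
python3 go.py 430.7,-206,160,-37 430.7,-206,81,-37
```

```text
t 0.3 p [ 270.6 -563.3  242.1] yaw 25.7 tilt 0.02 F [-0.4  0.4 -0.4] w 85.0 q [-1.22  0.49  1.35 -0.    1.3  -0.1 ]
430.7,-206,160,-37 -> [29.9, -25.27, 8.22] [-0.0, 0.0, 1.094]
430.7,-206,81,-37 -> [29.9, -25.27, 16.12] [-0.0, 0.0, 1.094]
```

servo_tool([
  [[29.9, -25.27, 8.2], [0, 0, 1.094], 50],
  [[29.9, -25.27, 8.2], [0, 0, 1.094], 50],
  [[29.9, -25.27, 8.2], [0, 0, 1.094], 50],
  [[29.9, -25.27, 8.2], [0, 0, 1.094], 50],
  [[29.9, -25.27, 8.2], [0, 0, 1.094], 50],
  [[29.9, -25.27, 8.2], [0, 0, 1.094], 50],
  [[29.9, -25.27, 8.2], [0, 0, 1.094], 50],
  [[29.9, -25.27, 8.2], [0, 0, 1.094], 50],
  [[29.9, -25.27, 8.2], [0, 0, 1.094], 50],
  [[29.9, -25.27, 8.2], [0, 0, 1.094], 50],
  [[29.9, -25.27, 8.2], [0, 0, 1.094], 50],
  [[29.9, -25.27, 8.2], [0, 0, 1.094], 50],
  [[29.9, -25.27, 8.2], [0, 0, 1.094], 50],
  [[29.9, -25.27, 8.2], [0, 0, 1.094], 50],
  [[29.9, -25.27, 8.2], [0, 0, 1.094], 50],
  [[29.9, -25.27, 8.2], [0, 0, 1.094], 50],
])

```text
time_s: 1.63
tool_pos: [430.5, -207.2, 160.5]
orientation: [0.0, 0.948, -0.318, 0.0]
force: [1.0, 0.5, -0.2]
gripper_width: 42.9
```

```bash
python3 go.py 430.7,-206,81,-37; python3 -c "
from h import *
c=cap('side');print(bar(c,77,431,-206,45)); save(c,'s1.png',(280,150,480,300),4)"
```

```text
t 1.6333 p [ 430.5 -207.2  160.5] yaw -37.1 tilt 0.03 F [ 1.   0.5 -0.2] w 42.9 q [-0.57  0.4   1.8  -0.    0.94  1.64]
430.7,-206,81,-37 -> [-0.07, -0.11, 7.95] [0.0, -0.001, -0.002]
(array([ 430.5, -205.8]), array([ 431.8, -207.7]), array([40.8, 85.7]), np.float64(-55.2), np.int64(117))
```

View pics/s1.png

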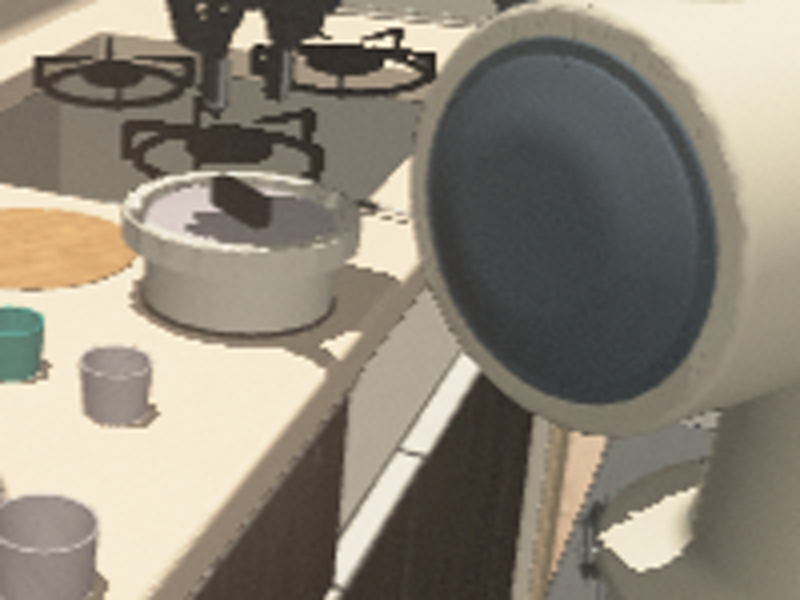

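The jaws, with tips at about (215,100) and (285,90), straddle the bar at (240,200). I'll go down and close.

servo_tool([
  [[0, -0.05, 4], [0, 0, 0], 50],
  [[0, -0.1, 6], [0, 0, 0], 50],
  [[0, -0.1, 7], [0, 0, 0], 50],
  [[0, -0.1, 7.9], [0, 0, 0], 50],
  [[0, -0.1, 7.9], [0, 0, 0], 50],
  [[0, -0.1, 7.9], [0, 0, 0], 50],
  [[0, -0.1, 7.9], [0, 0, 0], 0],
  [[0, -0.1, 7.9], [0, 0, 0], 0],
  [[0, -0.1, 7.9], [0, 0, 0], 0],
  [[0, -0.1, 7.9], [0, 0, 0], 0],
  [[0, -0.1, 7.9], [0, 0, 0], 0],
  [[0, -0.1, 7.9], [0, 0, 0], 0],
  [[0, -0.1, 7.9], [0, 0, 0], 0],
  [[0, -0.1, 7.9], [0, 0, 0], 0],
])

```text
time_s: 2.85
tool_pos: [431.6, -205.9, 82.3]
orientation: [0.0, 0.948, -0.317, 0.001]
force: [-4.8, -3.7, 9.6]
gripper_width: 14.6
```

```bash
python3 go.py 430.7,-206.5,81,43; python3 -c "
from station import ctrl;print(ctrl.state()['ft_torque'])"
```

```text
t 2.85 p [ 431.6 -205.9   82.3] yaw -37.0 tilt 0.1 F [-4.8 -3.7  9.6] w 14.6 q [-0.57  0.53  1.87 -0.    0.73  1.65]
430.7,-206.5,81,43 -> [-0.04, 0.1, 0.13] [0.002, -0.001, -1.396]
[-0.62579453  0.68833772 -0.04815424]
```

servo_tool([
  [[0, 0, -0.1], [0, 0, -0.08], 0],
  [[0, 0, -0.1], [0, 0, -0.16], 0],
  [[0, 0, -0.1], [0, 0, -0.24], 0],
  [[0, 0, -0.1], [0, 0, -0.32], 0],
  [[0, 0, -0.1], [0, 0, -0.4], 0],
  [[0, 0, -0.1], [0, 0, -0.48], 0],
  [[0, 0, -0.1], [0, 0, -0.56], 0],
  [[0, 0, -0.1], [0, 0, -0.64], 0],
  [[0, 0, -0.1], [0, 0, -0.72], 0],
  [[0, 0, -0.1], [0, 0, -0.8], 0],
  [[0, 0, -0.1], [0, 0, -0.88], 0],
  [[0, 0, -0.1], [0, 0, -0.96], 0],
  [[0, 0, -0.1], [0, 0, -1.04], 0],
  [[0, 0, -0.1], [0, 0, -1.12], 0],
  [[0, 0, -0.1], [0, 0, -1.2], 0],
  [[0, 0, -0.1], [0, 0, -1.28], 0],
  [[0, 0, -0.1], [0, 0, -1.33], 0],
  [[0, 0, -0.1], [0, 0, -1.36], 0],
  [[0, 0, -0.1], [0, 0, -1.36], 0],
])

```text
time_s: 4.43
tool_pos: [431.4, -205.7, 82.8]
orientation: [0.0, 0.937, 0.35, 0.0]
force: [-3.4, -2.9, -0.7]
gripper_width: 14.5
```

```bash
python3 go.py 430.7,-206.5,81,43; python3 -c "
from h import *
print(ctrl.state()['ft_torque']); c=cap('side'); save(c,'s2.png',(280,150,480,300),4)"
```

```text
t 4.4333 p [ 431.4 -205.7   82.8] yaw 41.0 tilt 0.06 F [-3.4 -2.9 -0.7] w 14.5 q [-0.57  0.53  1.87 -0.    0.74  0.29]
430.7,-206.5,81,43 -> [-0.11, 0.01, 0.18] [0.001, 0.0, -0.035]
[-0.55840487  0.47439336 -0.06312906]
```

servo_tool([
  [[0, 0, 0], [0, 0, -0.035], 0],
  [[0, 0, 0], [0, 0, -0.035], 0],
  [[0, 0, -0.4], [0, 0, -0.035], 0],
  [[0, 0, -0.8], [0, 0, -0.035], 0],
  [[0, 0, -1.2], [0, 0, -0.035], 0],
  [[0, 0, -1.6], [0, 0, -0.035], 0],
  [[0, 0, -2], [0, 0, -0.035], 0],
  [[0, 0, -2], [0, 0, -0.035], 0],
])

```text
time_s: 5.15
tool_pos: [431.7, -205.5, 103.2]
orientation: [0.0, 0.931, 0.366, 0.0]
force: [0.5, 0.8, -2.4]
gripper_width: 14.7
```

```bash
python3 go.py 431,-206,180,43 613,-222,180,43; python3 -c "
from h import *
c=cap('side'); save(c,'s2.png',(280,150,480,300),4)"
```

```text
t 5.15 p [ 431.7 -205.5  103.2] yaw 42.9 tilt 0.07 F [ 0.5  0.8 -2.4] w 14.7 q [-0.57  0.5   1.86  0.    0.79  0.25]
431,-206,180,43 -> [-0.09, 0.0, -7.68] [0.001, -0.0, -0.002]
613,-222,180,43 -> [12.16, 13.56, -7.66] [0.001, -0.0, -0.002]
```

View pics/s2.png

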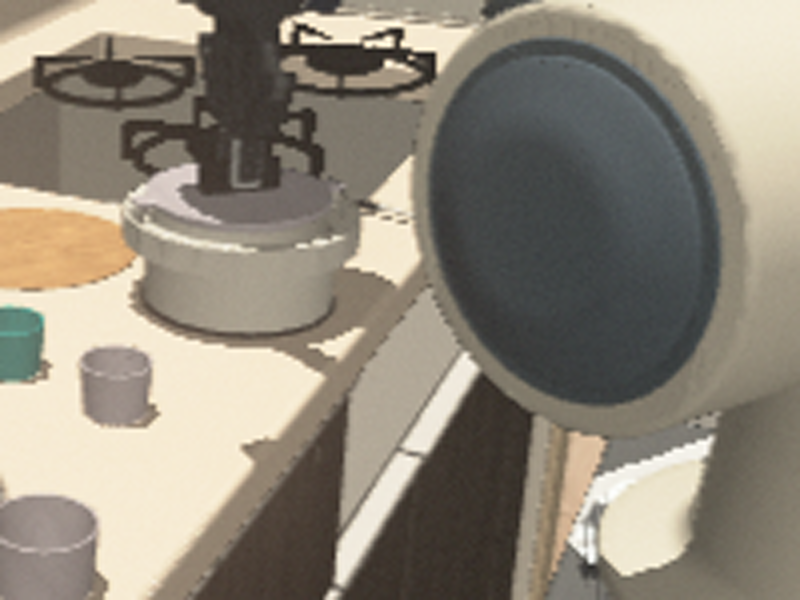

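The lid is clear of the collar at (240,200). Now to the mat.

servo_tool([
  [[0, 0, -3], [0, 0, 0], 0],
  [[0, 0, -6], [0, 0, 0], 0],
  [[3, 3.4, -6.5], [0, 0, 0], 0],
  [[5.5, 6.1, -6.5], [0, 0, 0], 0],
  [[8, 8.9, -6.5], [0, 0, 0], 0],
  [[10.2, 11.4, -6.5], [0, 0, 0], 0],
  [[12.2, 13.6, -5], [0, 0, 0], 0],
  [[12.2, 13.6, -2], [0, 0, 0], 0],
  [[12.2, 13.6, 1], [0, 0, 0], 0],
  [[12.2, 13.6, 4], [0, 0, 0], 0],
  [[12.2, 13.6, 6], [0, 0, 0], 0],
  [[12.2, 13.6, 6.8], [0, 0, 0], 0],
  [[12.2, 13.6, 6.8], [0, 0, 0], 0],
  [[12.2, 13.6, 6.8], [0, 0, 0], 0],
])

```text
time_s: 6.37
tool_pos: [613.5, -222.0, 34.8]
orientation: [0.0, 0.931, 0.366, 0.0]
force: [0.7, -0.5, -0.4]
gripper_width: 14.5
```

```bash
python3 go.py 613,-222,30,43
```

```text
t 6.3667 p [ 613.5 -222.    34.8] yaw 42.9 tilt 0.01 F [ 0.7 -0.5 -0.4] w 14.5 q [-0.44  0.77  1.45  0.    0.92  0.38]
613,-222,30,43 -> [-0.04, -0.04, 0.48] [0.0, -0.0, -0.002]
```

servo_tool([
  [[0, 0, 0.25], [0, 0, 0], 0],
  [[0, 0, 0.4], [0, 0, 0], 0],
  [[0, 0, 0.5], [0, 0, 0], 0],
  [[0, 0, 0.5], [0, 0, 0], 0],
  [[0, 0, 0.5], [0, 0, 0], 50],
  [[0, 0, 0.5], [0, 0, 0], 50],
  [[0, 0, 0.5], [0, 0, 0], 50],
  [[0, 0, 0.5], [0, 0, 0], 50],
  [[0, 0, -3], [0, 0, 0], 50],
  [[0, 0, -7], [0, 0, 0], 50],
  [[0, 0, -11], [0, 0, 0], 50],
  [[0, 0, -13], [0, 0, 0], 50],
  [[0, 0, -13], [0, 0, 0], 50],
])

```text
time_s: 7.45
tool_pos: [615.6, -222.9, 169.9]
orientation: [0.003, 0.931, 0.366, 0.003]
force: [-0.5, -0.7, 0.4]
gripper_width: 42.8
```

```bash
python3 go.py 383,198.5,120,0; python3 - <<'E'
from h import *
s=cap('side')
for p in((433,1.5,30,29),(383,199,45,32),(380,281.5,28,26)):
    print(edge(s,p[0],p[1],0,p[2],p[3]-15))
E
```

```text
t 7.45 p [ 615.6 -222.9  169.9] yaw 42.9 tilt 0.47 F [-0.5 -0.7  0.4] w 42.8 q [-0.44  0.6   1.36  0.    1.18  0.38]
383,198.5,120,0 -> [11.64, -46.74, 4.67] [0.006, -0.006, 0.749]
((array([433.39970416,   3.66645626]), np.float64(36.19075848513483)), np.float64(27.033785932713364))
((array([383.59213131, 199.79793263]), np.float64(38.69330651344911)), np.float64(29.485941921319522))
((array([379.73162034, 284.49631758]), np.float64(25.47100488205443)), np.float64(24.39779638603843))
```

```bash
python3 go.py 383.2,199,100,90
```

```text
t 7.5 p [ 614.5 -222.4  167.2] yaw 42.9 tilt 0.29 F [-0.2  0.  -0.7] w 42.4 q [-0.44  0.6   1.36  0.    1.17  0.38]
383.2,199,100,90 -> [11.74, -46.65, 6.52] [0.005, 0.0, -0.822]
```

servo_tool([
  [[11.8, -46.6, 6.5], [0, 0, -0.822], 98],
  [[11.8, -46.6, 6.5], [0, 0, -0.822], 98],
  [[11.8, -46.6, 6.5], [0, 0, -0.822], 98],
  [[11.8, -46.6, 6.5], [0, 0, -0.822], 98],
  [[11.8, -46.6, 6.5], [0, 0, -0.822], 98],
  [[11.8, -46.6, 6.5], [0, 0, -0.822], 98],
  [[11.8, -46.6, 6.5], [0, 0, -0.822], 98],
  [[11.8, -46.6, 6.5], [0, 0, -0.822], 98],
  [[11.8, -46.6, 6.5], [0, 0, -0.822], 98],
  [[11.8, -46.6, 6.5], [0, 0, -0.822], 98],
  [[11.8, -46.6, 6.5], [0, 0, -0.822], 98],
  [[11.8, -46.6, 6.5], [0, 0, -0.822], 98],
  [[11.8, -46.6, 6.5], [0, 0, -0.822], 98],
  [[11.8, -46.6, 6.5], [0, 0, -0.822], 98],
  [[11.8, -46.6, 6.5], [0, 0, -0.822], 98],
  [[11.8, -46.6, 6.5], [0, 0, -0.822], 98],
  [[11.8, -46.6, 6.5], [0, 0, -0.822], 98],
])

```text
time_s: 8.92
tool_pos: [383.0, 199.0, 99.2]
orientation: [0.0, 0.708, 0.707, -0.0]
force: [-0.3, -0.9, -0.2]
gripper_width: 83.5
```

```bash
python3 go.py 383.2,199,25,90; python3 - <<'E'
from h import *
c=cap('top'); print('mat lid',edge(c,613,-222,0,95,6), bar(c,36,613,-222)); save(c,'t3.png',(180,140,400,300),3.6)
E
```

```text
t 8.9167 p [383.  199.   99.2] yaw 89.9 tilt 0.0 F [-0.3 -0.9 -0.2] w 83.5 q [ 0.34  0.46  1.97 -0.    0.71  0.34]
383.2,199,25,90 -> [0.01, 0.02, 7.42] [0.0, 0.0, -0.002]
mat lid ((array([ 614.45263686, -220.08548846]), np.float64(69.1421554524646)), np.float64(12.268642068393914)) (array([ 611.1, -219.6]), array([ 611. , -220.6]), array([54.7, 13.3]), np.float64(42.5), np.int64(101))
```

View pics/t3.png

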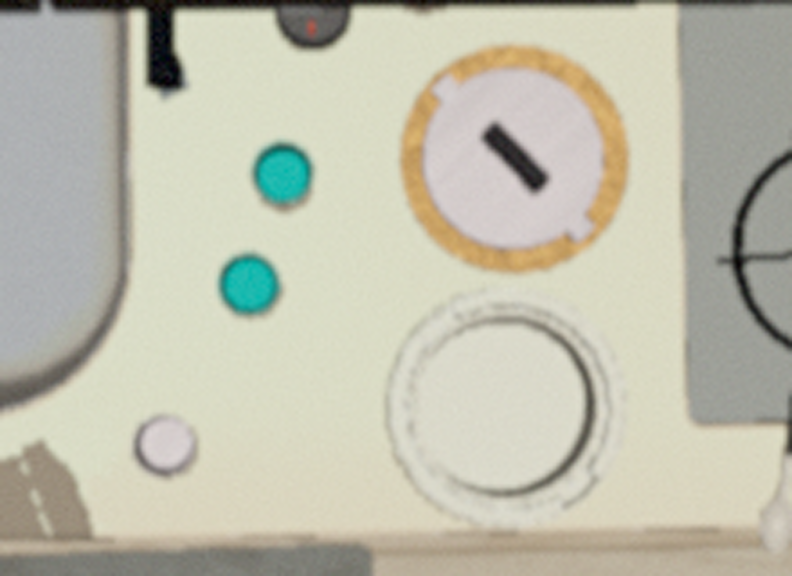

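The lid lies flat on the mat at (515,158), with its lugs at about 43°. The open canister is at (505,405) and cup_c is undisturbed at (166,445). Grasping cup_b now.

servo_tool([
  [[0, 0, 3], [0, 0, 0], 98],
  [[0, 0, 5.5], [0, 0, 0], 98],
  [[0, 0, 7], [0, 0, 0], 98],
  [[0, 0, 7.4], [0, 0, 0], 98],
  [[0, 0, 7.4], [0, 0, 0], 98],
  [[0, 0, 7.4], [0, 0, 0], 0],
  [[0, 0, 7.4], [0, 0, 0], 0],
  [[0, 0, 7.4], [0, 0, 0], 0],
  [[0, 0, 7.4], [0, 0, 0], 0],
  [[0, 0, 7.4], [0, 0, 0], 0],
  [[0, 0, 7.4], [0, 0, 0], 0],
  [[0, 0, 7.4], [0, 0, 0], 0],
  [[0, 0, 2], [0, 0, 0], 0],
  [[0, 0, -2], [0, 0, 0], 0],
  [[0, 0, -4], [0, 0, 0], 0],
  [[0, 0, -4], [0, 0, 0], 0],
])

```text
time_s: 10.3
tool_pos: [384.8, 200.7, 145.0]
orientation: [0.002, 0.707, 0.707, 0.004]
force: [1.9, 0.5, -1.2]
gripper_width: 56.7
```

```bash
python3 go.py 431,-206,140,90; python3 - <<'E'
from h import *
c=cap('side'); save(c,'s4.png',(200,150,400,350),3)
E
```

```text
t 10.3 p [384.8 200.7 145. ] yaw 90.0 tilt 0.51 F [ 1.9  0.5 -1.2] w 56.7 q [0.34 0.37 1.92 0.   0.84 0.34]
431,-206,140,90 -> [-40.67, 4.61, 0.41] [0.008, -0.003, 0.0]
```

View pics/s4.png

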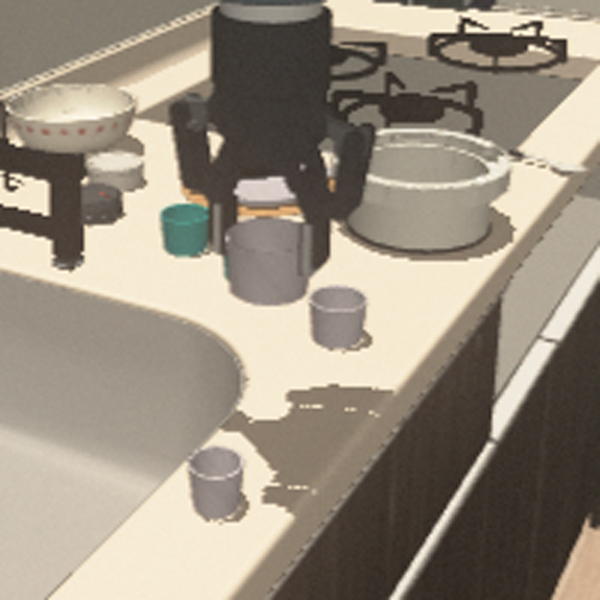

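Cup_b is held upright, with its rim at about (268,225). I'll check the width of the finger linkages against the canister mouth.

```bash
python3 - <<'E'
from h import *
c=cap('side'); w=cloud(c).reshape(-1,3); p=ctrl.state()['tool_pos']; print(p)
m=(abs(w[:,1]-p[1])<60)&(abs(w[:,0]-p[0])<110)
for z0 in range(100,260,8):
    k=m&(w[:,2]>=z0)&(w[:,2]<z0+8)
    if k.any(): print(z0-p[2].round(), k.sum(), (w[k,0].min()-p[0]).round(),(w[k,0].max()-p[0]).round(),(w[k,1].min()-p[1]).round(),(w[k,1].max()-p[1]).round())
E
python3 go.py 431,-206,140,90
```

```text
[383.25595577 200.04074972 141.07966022]
-33.0 6 -23.0 6.0 -2.0 24.0
-25.0 87 -24.0 25.0 -5.0 28.0
-17.0 97 -25.0 23.0 -25.0 29.0
-9.0 157 -32.0 36.0 -27.0 30.0
-1.0 216 -39.0 42.0 -29.0 30.0
7.0 235 -39.0 45.0 -30.0 31.0
15.0 78 -41.0 46.0 -10.0 15.0
23.0 79 -40.0 45.0 -10.0 14.0
31.0 67 -46.0 49.0 -9.0 15.0
39.0 136 -58.0 62.0 -9.0 17.0
47.0 193 -59.0 64.0 -11.0 16.0
55.0 164 -61.0 64.0 -16.0 20.0
63.0 231 -62.0 66.0 -16.0 21.0
71.0 201 -63.0 66.0 -16.0 21.0
79.0 217 -65.0 68.0 -11.0 22.0
87.0 277 -66.0 70.0 -10.0 23.0
95.0 304 -66.0 67.0 -12.0 22.0
103.0 161 -39.0 42.0 -4.0 15.0
111.0 58 -36.0 36.0 -6.0 36.0
t 10.4 p [383.3 200.  141.1] yaw 90.0 tilt 0.25 F [-0.1  0.  -1.1] w 56.2 q [ 0.34  0.38  1.93 -0.    0.83  0.34]
431,-206,140,90 -> [-40.6, 4.77, 0.07] [0.004, -0.001, 0.0]
```

servo_tool([
  [[-40.65, 4.75, 0], [0, 0, 0], 0],
  [[-40.65, 4.75, 0], [0, 0, 0], 0],
  [[-40.65, 4.75, 0], [0, 0, 0], 0],
  [[-40.65, 4.75, 0], [0, 0, 0], 0],
  [[-40.65, 4.75, 0], [0, 0, 0], 0],
  [[-40.65, 4.75, 0], [0, 0, 0], 0],
  [[-40.65, 4.75, 0], [0, 0, 0], 0],
  [[-40.65, 4.75, 0], [0, 0, 0], 0],
  [[-40.65, 4.75, 0], [0, 0, 0], 0],
  [[-40.65, 4.75, 0], [0, 0, 0], 0],
  [[-40.65, 4.75, 0], [0, 0, 0], 0],
  [[-40.65, 4.75, 0], [0, 0, 0], 0],
  [[-40.65, 4.75, 0], [0, 0, 0], 0],
  [[-40.65, 4.75, 0], [0, 0, 0], 0],
  [[-40.65, 4.75, 0], [0, 0, 0], 0],
  [[-40.65, 4.75, 0], [0, 0, 0], 0],
])

```text
time_s: 11.73
tool_pos: [429.9, -205.7, 139.2]
orientation: [-0.0, 0.707, 0.708, -0.0]
force: [-0.5, -0.1, -1.1]
gripper_width: 56.8
```

```bash
python3 go.py 430.7,-206.5,30,90
```

```text
t 11.7333 p [ 429.9 -205.7  139.2] yaw 90.1 tilt 0.03 F [-0.5 -0.1 -1.1] w 56.8 q [-0.57  0.43  1.82  0.    0.88 -0.57]
430.7,-206.5,30,90 -> [-0.08, 0.09, 10.92] [-0.0, -0.0, 0.001]
```

servo_tool([
  [[0, 0.1, 3], [0, 0, 0], 0],
  [[0, 0.1, 6], [0, 0, 0], 0],
  [[0, 0.1, 8], [0, 0, 0], 0],
  [[0, 0.1, 9.5], [0, 0, 0], 0],
  [[0, 0.1, 10.4], [0, 0, 0], 0],
  [[0, 0.1, 10.9], [0, 0, 0], 0],
  [[0, 0.1, 10.9], [0, 0, 0], 0],
  [[0, 0.1, 10.9], [0, 0, 0], 0],
])

```text
time_s: 12.4
tool_pos: [431.3, -206.5, 30.7]
orientation: [0.0, 0.707, 0.707, 0.0]
force: [0.8, -0.6, -1.8]
gripper_width: 56.5
```

servo_tool([
  [[0, 0, 0.15], [0, 0, 0], 0],
  [[0, 0, 0.15], [0, 0, 0], 70],
  [[0, 0, 0.15], [0, 0, 0], 78],
  [[0, 0, 0.15], [0, 0, 0], 80],
  [[0, 0, 0.15], [0, 0, 0], 80],
  [[0, 0, 0.15], [0, 0, 0], 80],
  [[0, 0, -1.5], [0, 0, 0], 80],
  [[0, 0, -4], [0, 0, 0], 80],
  [[0, 0, -8], [0, 0, 0], 80],
  [[0, 0, -11], [0, 0, 0], 80],
  [[0, 0, -11], [0, 0, 0], 80],
])

```text
time_s: 13.32
tool_pos: [432.9, -207.9, 145.1]
orientation: [0.003, 0.707, 0.707, 0.001]
force: [1.7, -0.2, -0.2]
gripper_width: 68.5
```

```bash
python3 - <<'E'
from h import *
s=cap('side')
p=(433,1.5); w=cloud(s); x,y,z=np.moveaxis(w,-1,0)
k=(np.hypot(x-p[0],y-p[1])<40)&(z>10)&(z<60); print('c side z',z[k].max(),'x',x[k].min(),x[k].max(),'y',y[k].min(),y[k].max())
E
python3 go.py 433.5,1.5,90,90 433.5,1.5,34,90
```

```text
c side z 37.003785227534024 x 399.3168871424416 427.33119374458806 y 20.530940727791542 38.667873098572436
t 13.3667 p [ 432.4 -207.6  142.9] yaw 90.0 tilt 0.32 F [ 0.4 -0.2  0.2] w 68.1 q [-0.57  0.43  1.82  0.    0.89 -0.57]
433.5,1.5,90,90 -> [20.92, 0.09, 5.23] [0.005, 0.003, 0.0]
433.5,1.5,34,90 -> [20.94, 0.07, 10.83] [0.005, 0.003, 0.0]
```

```bash
python3 - <<'E'
from h import *
c=cap('top'); w=cloud(c); x,y,z=np.moveaxis(w,-1,0)
m=((z>8)&(z<60)&(x>330)&(x<660)&(y>-110)&(y<400)).astype(np.uint8)
n,l,st,ce=cv2.connectedComponentsWithStats(m)
for i in range(1,n):
    if st[i,4]<25: continue
    k=l==i; print(ce[i].round(),st[i],'z',np.percentile(z[k],90).round(),'x',x[k].min().round(),x[k].max().round(),'y',y[k].min().round(),y[k].max().round(),c['pixels'][k].mean(0).round())
s=cap('side'); a=cv2.resize(c['pixels'][170:300,100:400,::-1],None,fx=2,fy=2); b=cv2.resize(s['pixels'][170:340,220:420,::-1],None,fx=2,fy=2)
b=cv2.copyMakeBorder(b,0,0,0,200,0); cv2.imwrite('pics/t5.png',np.vstack([a,b]))
E
```

```text
[258. 185.] [250 178  17  18  85] z 38.0 x 583.0 628.0 y -69.0 -26.0 [109. 158. 144.]
[248. 218.] [240 209  18  18  93] z 38.0 x 500.0 546.0 y -43.0 2.0 [107. 162. 148.]
[224. 264.] [216 254  18  18  89] z 38.0 x 382.0 427.0 y 22.0 67.0 [165. 160. 153.]
[134. 274.] [128 267  15  14 101] z 35.0 x 363.0 397.0 y 264.0 299.0 [150. 145. 139.]
```

View pics/t5.png

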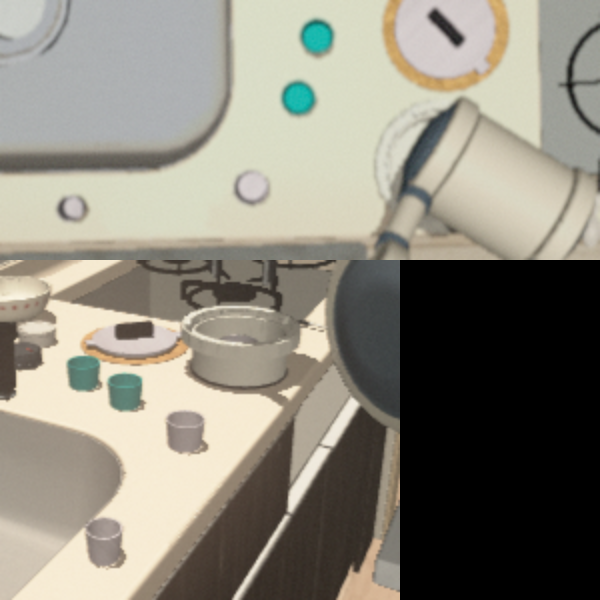

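Cup_c has been knocked: it is now at (252,186) in the crop, about (404.6, 44.6) mm, and still upright. I'll go to the new place.

```bash
python3 -c "
from h import *
c=cap('top'); print(edge(c,404.6,44.6,0,32,25))"; python3 go.py 404.6,44.6,90,90 404.6,44.6,34,90
```

```text
((array([404.1526058,  43.2419446]), np.float64(22.013609997537266)), np.float64(35.17658044627406))
t 13.5167 p [ 430.5 -206.4  139.6] yaw 90.0 tilt 0.06 F [ 0.5 -0.2 -0.8] w 68.3 q [-0.57  0.43  1.82  0.    0.89 -0.57]
404.6,44.6,90,90 -> [25.1, -2.59, 4.98] [-0.001, -0.001, -0.0]
404.6,44.6,34,90 -> [25.1, -2.59, 10.58] [-0.001, -0.001, -0.0]
```

servo_tool([
  [[25.05, -2.6, 0], [0, 0, 0], 85],
  [[25.05, -2.6, 0], [0, 0, 0], 85],
  [[25.05, -2.6, 0], [0, 0, 0], 85],
  [[25.05, -2.6, 0], [0, 0, 0], 85],
  [[25.05, -2.6, 0], [0, 0, 0], 85],
  [[25.05, -2.6, 0], [0, 0, 0], 85],
  [[25.05, -2.6, 3], [0, 0, 0], 85],
  [[25.05, -2.6, 6], [0, 0, 0], 85],
  [[25.05, -2.6, 9], [0, 0, 0], 85],
  [[25.05, -2.6, 10.3], [0, 0, 0], 85],
  [[25.05, -2.6, 10.5], [0, 0, 0], 85],
  [[25.05, -2.6, 10.5], [0, 0, 0], 85],
  [[25.05, -2.6, 10.5], [0, 0, 0], 85],
])

```text
time_s: 14.6
tool_pos: [404.8, 43.7, 35.4]
orientation: [-0.0, 0.707, 0.707, -0.0]
force: [0.1, -0.3, 0.0]
gripper_width: 72.4
```

```bash
python3 go.py 404.3,44,34,90;python3 - <<'E'
from h import *
c=cap('side'); save(c,'s6.png',(240,200,400,320),5)
E
```

```text
t 14.6 p [404.8  43.7  35.4] yaw 90.0 tilt 0.05 F [ 0.1 -0.3  0. ] w 72.4 q [-0.04  0.58  2.07 -0.    0.48 -0.04]
404.3,44,34,90 -> [0.03, -0.05, 0.14] [-0.001, -0.0, -0.0]
```

View pics/s6.png

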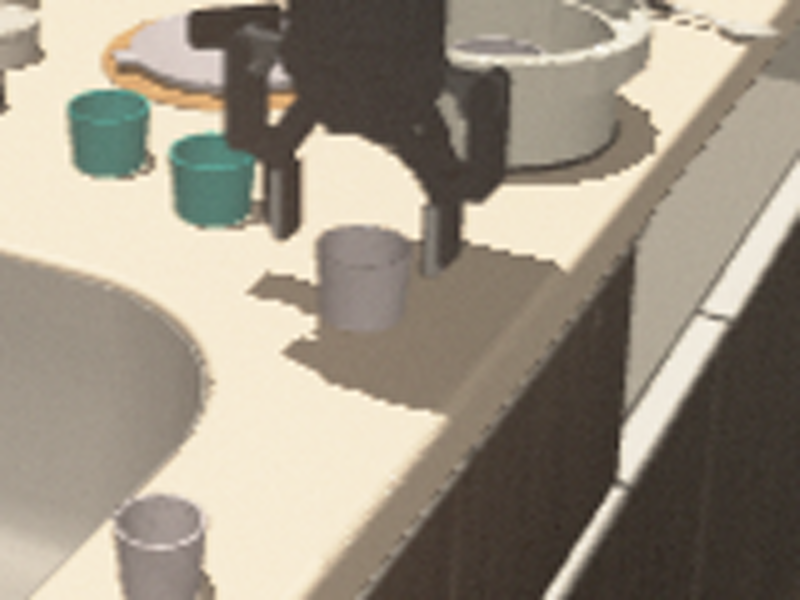

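The jaws straddle cup_c, with tips at (285,238) and (435,275), just below the rim centre at (362,245). Closing and lifting.

servo_tool([
  [[0, 0, 0.1], [0, 0, 0], 0],
  [[0, 0, 0.1], [0, 0, 0], 0],
  [[0, 0, 0.1], [0, 0, 0], 0],
  [[0, 0, 0.1], [0, 0, 0], 0],
  [[0, 0, 0.1], [0, 0, 0], 0],
  [[0, 0, 0.1], [0, 0, 0], 0],
  [[0, 0, 0.1], [0, 0, 0], 0],
  [[0, 0, 0.1], [0, 0, 0], 0],
  [[0, 0, -2], [0, 0, 0], 0],
  [[0, 0, -5], [0, 0, 0], 0],
  [[0, 0, -8], [0, 0, 0], 0],
  [[0, 0, -10.5], [0, 0, 0], 0],
  [[0, 0, -10.5], [0, 0, 0], 0],
  [[0, 0, -10.5], [0, 0, 0], 0],
])

```text
time_s: 15.82
tool_pos: [405.8, 43.7, 141.7]
orientation: [0.001, 0.707, 0.707, 0.001]
force: [0.7, 1.1, 0.3]
gripper_width: 44.4
```

```bash
python3 go.py 430.7,-206.5,140,90; python3 - <<'E'
from h import *
c=cap('side'); save(c,'s7.png',(240,150,440,300),4)
w=cloud(c).reshape(-1,3); p=ctrl.state()['tool_pos']
m=(np.hypot(*(w[:,:2]-p[:2]).T)<40)&(w[:,2]>70)&(w[:,2]<p[2]+10); print('lowest z rel tcp',np.percentile(w[m,2],1)-p[2])
t=cap('top'); v=cloud(t); x,y,z=np.moveaxis(v,-1,0); k=(np.hypot(x-430,y+207)<45)&(z>30)&(z<60); print('b',x[k].min(),x[k].max(),y[k].min(),y[k].max(),np.median(z[k]),k.sum())
# b rim edge in colour: bright vs steel
k2=(np.hypot(x-430,y+207)<60)&(z<70); print('zs',np.unique((z[k2]//5*5),return_counts=True))
save(t,'t7.png',(280,210,360,290),7)
E
```

```text
t 15.8167 p [405.8  43.7 141.7] yaw 90.0 tilt 0.22 F [0.7 1.1 0.3] w 44.4 q [-0.04  0.35  1.98  0.    0.8  -0.04]
430.7,-206.5,140,90 -> [-25.02, 2.49, 0.19] [0.004, 0.0, -0.0]
lowest z rel tcp -33.51938734744505
b 402.65432428518756 460.97577317745515 -235.39779330199045 -178.91716174968425 42.15763247425292 84
zs (array([-5.,  0.,  5., 10., 15., 20., 25., 30., 35., 40., 45.]), array([ 90, 695, 550,  71,   8,  14,  16,  12,  17,  43,  12]))
```

View pics/s7.png

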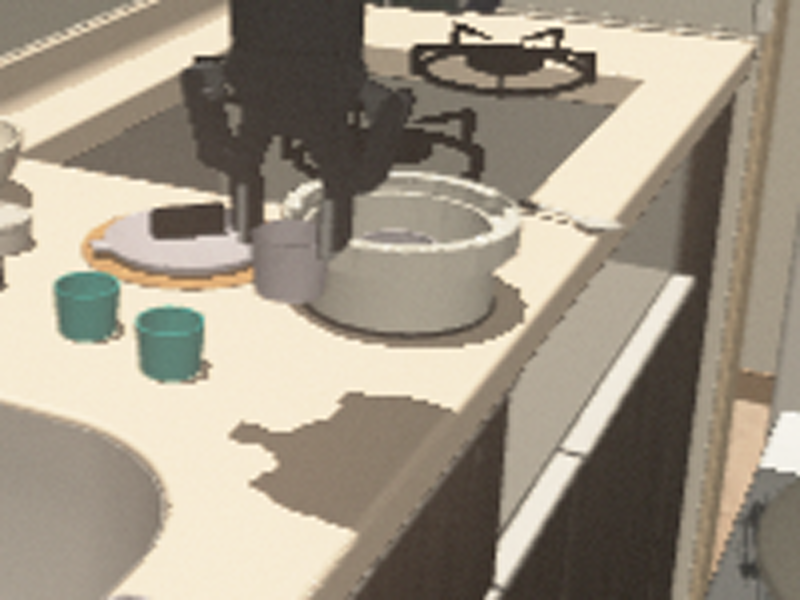

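View pics/t7.png

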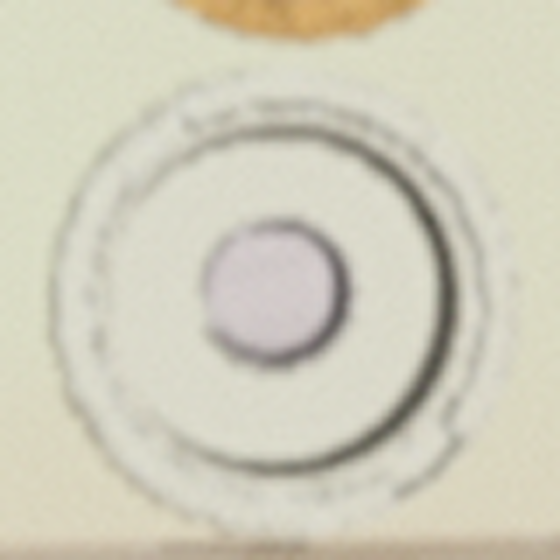

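Cup_c hangs upright in the jaws at (288,260). In the top view cup_b stands upright in the canister at (275,293), centred at about (431.8, -207.2).

servo_tool([
  [[-25.03, 2.55, 0], [0, 0, 0], 0],
  [[-25.03, 2.55, 0], [0, 0, 0], 0],
  [[-25.03, 2.55, 0], [0, 0, 0], 0],
  [[-25.03, 2.55, 0], [0, 0, 0], 0],
  [[-25.03, 2.55, 0], [0, 0, 0], 0],
  [[-25.03, 2.55, 0], [0, 0, 0], 0],
  [[-25.03, 2.55, 0], [0, 0, 0], 0],
  [[-25.03, 2.55, 0], [0, 0, 0], 0],
  [[-25.03, 2.55, 0], [0, 0, 0], 0],
  [[-25.03, 2.55, 2], [0, 0, 0], 0],
  [[-25.03, 2.55, 4], [0, 0, 0], 0],
  [[-25.03, 2.55, 5], [0, 0, 0], 0],
  [[-25.03, 2.55, 5], [0, 0, 0], 0],
  [[-25.03, 2.55, 5], [0, 0, 0], 0],
])

```text
time_s: 17.08
tool_pos: [430.0, -205.1, 89.9]
orientation: [-0.001, 0.707, 0.708, -0.0]
force: [0.8, 0.7, 0.0]
gripper_width: 44.7
```

```bash
python3 go.py 431.6,-207,54,90
```

```text
t 17.0833 p [ 430.  -205.1   89.9] yaw 90.1 tilt 0.13 F [0.8 0.7 0. ] w 44.7 q [-0.57  0.52  1.87  0.    0.76 -0.57]
431.6,-207,54,90 -> [-0.2, 0.17, 3.58] [-0.002, -0.001, 0.001]
```

servo_tool([
  [[-0.1, 0.1, 0], [0, 0, 0], 0],
  [[-0.1, 0.1, 0], [0, 0, 0], 0],
  [[-0.1, 0.1, 0], [0, 0, 0], 0],
  [[-0.1, 0.1, 0], [0, 0, 0], 0],
])

```text
time_s: 17.42
tool_pos: [431.7, -207.6, 90.8]
orientation: [0.0, 0.707, 0.707, 0.0]
force: [-0.3, -0.9, -1.3]
gripper_width: 44.3
```

```bash
python3 go.py 431.6,-207,54,90
```

```text
t 17.4167 p [ 431.7 -207.6   90.8] yaw 90.0 tilt 0.06 F [-0.3 -0.9 -1.3] w 44.3 q [-0.57  0.52  1.86  0.    0.76 -0.57]
431.6,-207,54,90 -> [0.06, -0.02, 3.68] [0.001, 0.001, 0.0]
```

servo_tool([
  [[0.05, 0, 1], [0, 0, 0], 0],
  [[0.05, 0, 2], [0, 0, 0], 0],
  [[0.05, 0, 2.7], [0, 0, 0], 0],
  [[0.05, 0, 3.3], [0, 0, 0], 0],
  [[0.05, 0, 3.6], [0, 0, 0], 0],
  [[0.05, 0, 3.6], [0, 0, 0], 0],
  [[0.05, 0, 3.6], [0, 0, 0], 0],
])

```text
time_s: 18.0
tool_pos: [431.5, -207.0, 54.3]
orientation: [-0.0, 0.707, 0.707, -0.0]
force: [-0.8, -0.3, -0.1]
gripper_width: 44.5
```

servo_tool([
  [[0, 0, 0.15], [0, 0, 0], 0],
  [[0, 0, 0.2], [0, 0, 0], 0],
  [[0, 0, 0.2], [0, 0, 0], 62],
  [[0, 0, 0.2], [0, 0, 0], 66],
  [[0, 0, 0.2], [0, 0, 0], 70],
  [[0, 0, 0.2], [0, 0, 0], 70],
  [[0, 0, 0.2], [0, 0, 0], 70],
  [[0, 0, -3], [0, 0, 0], 70],
  [[0, 0, -6], [0, 0, 0], 70],
  [[0, 0, -8.5], [0, 0, 0], 70],
  [[4, 0, -8.5], [0, 0, 0], 70],
  [[8, 0, -8.5], [0, 0, 0], 70],
  [[12, 0, -8.5], [0, 0, 0], 70],
  [[16, 0, -8.5], [0, 0, 0], 70],
  [[20, 0, -8.5], [0, 0, 0], 70],
  [[24, 0, -8.5], [0, 0, 0], 70],
  [[28, 0, -8.5], [0, 0, 0], 70],
  [[28, 0, -8.5], [0, 0, 0], 70],
  [[28, 0, -8.5], [0, 0, 0], 70],
])

```text
time_s: 19.58
tool_pos: [431.2, 74.9, 139.3]
orientation: [0.0, 0.706, 0.709, 0.0]
force: [0.0, -0.7, -0.3]
gripper_width: 59.5
```

```bash
python3 go.py 380,282,100,90 380,282,32,90; python3 - <<'E'
from h import *
c=cap('top'); v=cloud(c); x,y,z=np.moveaxis(v,-1,0)
k=(np.hypot(x-431,y+207)<50)&(z>30)&(z<66); print('nest',x[k].min(),x[k].max(),y[k].min(),y[k].max(),'z',np.percentile(z[k],[5,50,95,100]),k.sum())
k=(np.hypot(x-431.6,y+207)<12); print('floor z',np.nanmedian(z[k]))
print('d',edge(c,380,282,0,28,24))
save(c,'t8.png',(280,210,360,290),7)
E
```

```text
t 19.5833 p [431.2  74.9 139.3] yaw 90.3 tilt 0.01 F [ 0.  -0.7 -0.3] w 59.5 q [0.04 0.39 1.91 0.   0.84 0.03]
380,282,100,90 -> [20.73, -5.03, 3.93] [0.0, -0.0, 0.004]
380,282,32,90 -> [20.73, -5.03, 10.73] [0.0, -0.0, 0.004]
nest 403.1617386240868 460.9097870774284 -235.51239452504774 -178.8700985834585 z [31.92550156 41.15627834 47.15227964 50.03774862] 150
floor z 10.666581257762195
d ((array([379.69538092, 281.98914465]), np.float64(17.466762594866697)), np.float64(31.93326233117783))
```

View pics/t8.png

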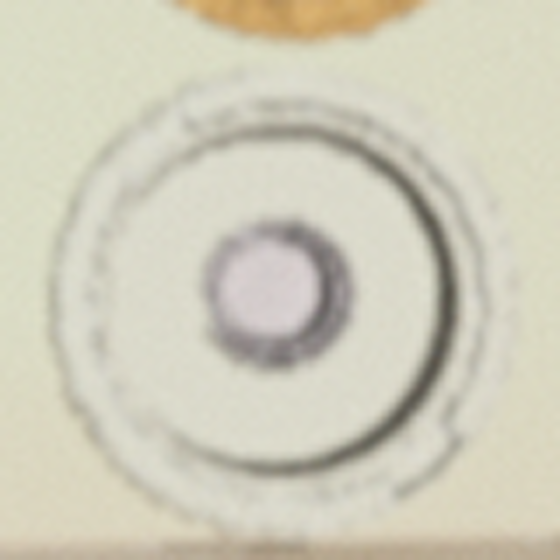

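Cup_c is nested inside cup_b at (270,290), with its inner floor at z of about 10.7 against 10 expected. Now cup_d at (379.8, 282).

servo_tool([
  [[20.73, -5.04, 0], [0, 0, 0], 70],
  [[20.73, -5.04, 0], [0, 0, 0], 70],
  [[20.73, -5.04, 0], [0, 0, 0], 70],
  [[20.73, -5.04, 0], [0, 0, 0], 70],
  [[20.73, -5.04, 0], [0, 0, 0], 70],
  [[20.73, -5.04, 3], [0, 0, 0], 70],
  [[20.73, -5.04, 6], [0, 0, 0], 70],
  [[20.73, -5.04, 6], [0, 0, 0], 70],
  [[20.73, -5.04, 6], [0, 0, 0], 70],
  [[20.73, -5.04, 6], [0, 0, 0], 70],
])

```text
time_s: 20.47
tool_pos: [381.9, 279.3, 80.3]
orientation: [0.0, 0.708, 0.706, 0.0]
force: [0.3, 0.1, 0.2]
gripper_width: 60.0
```

```bash
python3 -c "
from h import *
c=cap('side'); w=cloud(c); x,y,z=np.moveaxis(w,-1,0); k=(np.hypot(x-380,y-282)<30)&(z>5)&(z<50); print(x[k].min(),x[k].max(),y[k].min(),y[k].max(),z[k].max())"; python3 go.py 379.9,282,32,90
```

```text
362.213470214252 398.7188302417881 265.56487985696424 302.5137361640179 34.337953945524596
t 20.5167 p [382.2 279.6  80.6] yaw 89.9 tilt 0.08 F [ 0.2  0.  -0.4] w 59.7 q [ 0.51  0.53  1.88 -0.    0.72  0.51]
379.9,282,32,90 -> [0.24, -0.23, 4.86] [0.001, -0.001, -0.002]
```

servo_tool([
  [[0, 0, 0], [0, 0, 0], 70],
  [[0, 0, 0], [0, 0, 0], 70],
  [[0, 0, 0], [0, 0, 0], 70],
])

```text
time_s: 20.77
tool_pos: [381.6, 280.2, 80.1]
orientation: [0.0, 0.707, 0.707, 0.001]
force: [0.2, -0.3, -0.2]
gripper_width: 60.0
```

```bash
python3 go.py 380,282.3,32,90
```

```text
t 20.7667 p [381.6 280.2  80.1] yaw 90.0 tilt 0.08 F [ 0.2 -0.3 -0.2] w 60.0 q [ 0.51  0.53  1.89 -0.    0.72  0.51]
380,282.3,32,90 -> [0.21, -0.17, 4.81] [0.001, -0.001, -0.001]
```

servo_tool([
  [[0.2, -0.15, 0.5], [0, 0, 0], 70],
  [[0.2, -0.15, 2.5], [0, 0, 0], 70],
  [[0.2, -0.15, 4], [0, 0, 0], 70],
  [[0.2, -0.15, 4.8], [0, 0, 0], 70],
  [[0.2, -0.15, 4.8], [0, 0, 0], 70],
  [[0.2, -0.15, 4.8], [0, 0, 0], 70],
  [[0.2, -0.15, 4.8], [0, 0, 0], 0],
  [[0.2, -0.15, 4.8], [0, 0, 0], 0],
  [[0.2, -0.15, 4.8], [0, 0, 0], 0],
  [[0.2, -0.15, 4.8], [0, 0, 0], 0],
  [[0.2, -0.15, 4.8], [0, 0, 0], 0],
  [[0.2, -0.15, 4.8], [0, 0, 0], 0],
  [[0.2, -0.15, 4.8], [0, 0, 0], 0],
  [[0.2, -0.15, 4.8], [0, 0, 0], 0],
])

```text
time_s: 21.93
tool_pos: [380.0, 282.5, 32.4]
orientation: [0.0, 0.707, 0.707, 0.001]
force: [-2.1, -0.8, 12.8]
gripper_width: 33.7
```

servo_tool([
  [[0, 0, -2], [0, 0, 0], 0],
  [[0, 0, -4], [0, 0, 0], 0],
  [[0, 0, -7], [0, 0, 0], 0],
  [[0, 0, -10.5], [0, 0, 0], 0],
  [[0, 0, -10.5], [0, 0, 0], 0],
  [[0, 0, -10.5], [0, 0, 0], 0],
  [[0, 0, -10.5], [0, 0, 0], 0],
])

```text
time_s: 22.52
tool_pos: [379.5, 282.2, 136.6]
orientation: [0.0, 0.707, 0.707, 0.0]
force: [0.2, -0.4, -0.3]
gripper_width: 33.8
```

```bash
python3 go.py 431.6,-207,140,90; python3 - <<'E'
from h import *
c=cap('side'); w=cloud(c).reshape(-1,3); p=ctrl.state()['tool_pos']
m=(np.hypot(*(w[:,:2]-p[:2]).T)<40)&(w[:,2]>70)&(w[:,2]<p[2]+10); print('lowest z rel tcp',np.percentile(w[m,2],1)-p[2])
save(c,'s9.png',(200,150,360,270),5)
t=cap('top'); v=cloud(t); x,y,z=np.moveaxis(v,-1,0)
k=(np.hypot(x-404,y-44)<40)&(z>10); print('spot c clear',k.sum())
print(edge(t,613,-222,0,95,6), bar(t,36,613,-222))
k=(np.hypot(x-431.6,y+207)<12); print('floor z',np.nanmedian(z[k]))
E
```

```text
t 22.5167 p [379.5 282.2 136.6] yaw 90.0 tilt 0.05 F [ 0.2 -0.4 -0.3] w 33.8 q [ 0.51  0.43  1.84 -0.    0.87  0.51]
431.6,-207,140,90 -> [-48.92, 5.21, -0.36] [0.001, -0.0, 0.0]
lowest z rel tcp -31.10076323191305
spot c clear 1
((array([ 614.64696515, -219.79583686]), np.float64(68.72228163981299)), np.float64(12.179318948526468)) (array([ 611. , -219.6]), array([ 611.7, -220. ]), array([52.8, 13.3]), np.float64(43.7), np.int64(104))
floor z 10.89666832692652
```

View pics/s9.png

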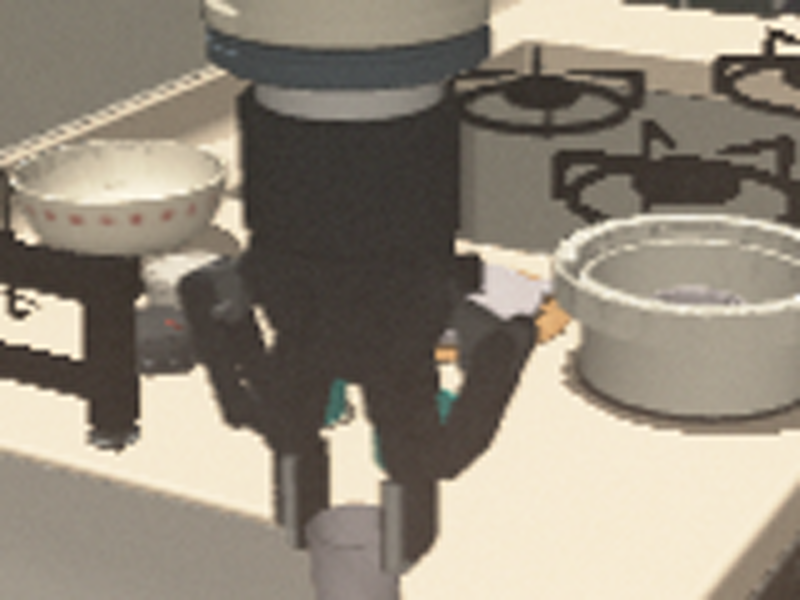

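Cup_d hangs upright in the jaws at (355,550). Over to the canister.

servo_tool([
  [[-48.9, 5.2, 0], [0, 0, 0], 0],
  [[-48.9, 5.2, 0], [0, 0, 0], 0],
  [[-48.9, 5.2, 0], [0, 0, 0], 0],
  [[-48.9, 5.2, 0], [0, 0, 0], 0],
  [[-48.9, 5.2, 0], [0, 0, 0], 0],
  [[-48.9, 5.2, 0], [0, 0, 0], 0],
  [[-48.9, 5.2, 0], [0, 0, 0], 0],
  [[-48.9, 5.2, 0], [0, 0, 0], 0],
  [[-48.9, 5.2, 0], [0, 0, 0], 0],
  [[-48.9, 5.2, 0], [0, 0, 0], 0],
  [[-48.9, 5.2, 0], [0, 0, 0], 0],
  [[-48.9, 5.2, 0], [0, 0, 0], 0],
  [[-48.9, 5.2, 0], [0, 0, 0], 0],
  [[-48.9, 5.2, 0], [0, 0, 0], 0],
  [[-48.9, 5.2, 2], [0, 0, 0], 0],
  [[-48.9, 5.2, 4], [0, 0, 0], 0],
  [[-48.9, 5.2, 4.5], [0, 0, 0], 0],
  [[-48.9, 5.2, 4.5], [0, 0, 0], 0],
  [[-48.9, 5.2, 4.5], [0, 0, 0], 0],
])

```text
time_s: 24.2
tool_pos: [431.3, -205.9, 91.3]
orientation: [-0.001, 0.707, 0.707, -0.0]
force: [-0.0, 0.2, -0.2]
gripper_width: 33.9
```

```bash
python3 go.py 431.4,-207,54,90
```

```text
t 24.2 p [ 431.3 -205.9   91.3] yaw 90.0 tilt 0.08 F [-0.   0.2 -0.2] w 33.9 q [-0.57  0.52  1.86  0.    0.76 -0.57]
431.4,-207,54,90 -> [-0.11, 0.01, 3.73] [-0.001, -0.001, 0.001]
```

servo_tool([
  [[-0.05, 0, 0.5], [0, 0, 0], 0],
  [[-0.05, 0, 1.5], [0, 0, 0], 0],
  [[-0.05, 0, 2.5], [0, 0, 0], 0],
  [[-0.05, 0, 3.2], [0, 0, 0], 0],
  [[-0.05, 0, 3.7], [0, 0, 0], 0],
  [[-0.05, 0, 3.7], [0, 0, 0], 0],
  [[-0.05, 0, 3.7], [0, 0, 0], 0],
])

```text
time_s: 24.78
tool_pos: [431.7, -207.2, 54.4]
orientation: [-0.0, 0.707, 0.707, -0.0]
force: [0.2, -0.3, 0.2]
gripper_width: 34.1
```

servo_tool([
  [[0, 0, 0.1], [0, 0, 0], 48],
  [[0, 0, 0.1], [0, 0, 0], 54],
  [[0, 0, 0.1], [0, 0, 0], 58],
  [[0, 0, 0.1], [0, 0, 0], 58],
  [[0, 0, 0.1], [0, 0, 0], 58],
  [[0, 0, -3], [0, 0, 0], 58],
  [[0, 0, -6], [0, 0, 0], 58],
  [[0, 0, -8.5], [0, 0, 0], 58],
  [[-1.5, 18.2, -8.5], [0, 0, 0.82], 50],
  [[-1.5, 18.2, -8.5], [0, 0, 0.82], 50],
  [[-1.5, 18.2, -8.5], [0, 0, 0.82], 50],
  [[-1.5, 18.2, -8.5], [0, 0, 0.82], 50],
  [[-1.5, 18.2, -8.5], [0, 0, 0.82], 50],
  [[-1.5, 18.2, -8.5], [0, 0, 0.82], 50],
  [[-1.5, 18.2, -8.5], [0, 0, 0.82], 50],
  [[-1.5, 18.2, -8.5], [0, 0, 0.82], 50],
  [[-1.5, 18.2, -8.5], [0, 0, 0.82], 50],
  [[-1.5, 18.2, -8.5], [0, 0, 0.82], 50],
  [[-1.5, 18.2, -8.5], [0, 0, 0.82], 50],
])

```text
time_s: 26.37
tool_pos: [613.4, -222.3, 139.4]
orientation: [-0.0, 0.93, 0.368, -0.0]
force: [0.2, -1.3, -0.5]
gripper_width: 42.8
```

```bash
python3 go.py 613.4,-222,30,43; python3 - <<'E'
from h import *
c=cap('top'); v=cloud(c); x,y,z=np.moveaxis(v,-1,0)
k=(np.hypot(x-431,y+207)<50)&(z>30)&(z<66); print('nest',x[k].min(),x[k].max(),y[k].min(),y[k].max(),'z',np.percentile(z[k],[5,50,95,100]),k.sum())
k=(np.hypot(x-431.6,y+207)<8); print('floor z',np.nanmedian(z[k]),'(13 expected)')
s=cap('side'); a=cv2.resize(c['pixels'][150:300,270:370,::-1],None,fx=4,fy=4); b=cv2.resize(s['pixels'][150:300,220:400,::-1],None,fx=2.2,fy=2.2)
b=cv2.copyMakeBorder(b,0,600-b.shape[0],0,0,0); cv2.imwrite('pics/t10.png',np.hstack([a,b]))
w=cloud(s); x,y,z=np.moveaxis(w,-1,0)
k=(np.hypot(x-613,y+222)<85)&(z>6)&(z<45); print('lid side',x[k].min(),x[k].max(),y[k].min(),y[k].max())
E
```

```text
t 26.3667 p [ 613.4 -222.3  139.4] yaw 43.1 tilt 0.0 F [ 0.2 -1.3 -0.5] w 42.8 q [-0.44  0.64  1.38 -0.    1.12  0.38]
613.4,-222,30,43 -> [0.02, -0.02, 10.94] [-0.0, 0.0, 0.002]Traceback (most recent call last):
  File "<stdin>", line 3, in <module>
    return umr_minimum(a, axis, None, out, keepdims, initial, where)
ValueError: zero-size array to reduction operation minimum which has no identity
```

The arm hides the canister, so I move aside to check.

servo_tool([
  [[3.3, -27, -1], [0, 0, 0], 50],
  [[3.3, -27, -1], [0, 0, 0], 50],
  [[3.3, -27, -1], [0, 0, 0], 50],
  [[3.3, -27, -1], [0, 0, 0], 50],
  [[3.3, -27, -1], [0, 0, 0], 50],
  [[3.3, -27, -1], [0, 0, 0], 50],
  [[3.3, -27, -1], [0, 0, 0], 50],
  [[3.3, -27, -1], [0, 0, 0], 50],
  [[3.3, -27, -1], [0, 0, 0], 50],
  [[3.3, -27, -1], [0, 0, 0], 50],
])

```text
time_s: 27.25
tool_pos: [454.3, -2.7, 149.6]
orientation: [0.0, 0.93, 0.367, 0.001]
force: [0.0, 0.2, 0.6]
gripper_width: 43.1
```

```bash
python3 go.py 613.4,-222,139,43; python3 - <<'E'
from h import *
c=cap('top'); v=cloud(c); x,y,z=np.moveaxis(v,-1,0)
k=(np.hypot(x-431,y+207)<50)&(z>30)&(z<66); print('nest',x[k].min(),x[k].max(),y[k].min(),y[k].max(),'z',np.percentile(z[k],[5,50,95,100]),k.sum())
k=(np.hypot(x-431.6,y+207)<8); print('floor z',np.nanmedian(z[k]),'(13 expected)')
print(edge(c,613,-222,0,95,6), bar(c,36,613,-222))
s=cap('side'); a=cv2.resize(c['pixels'][150:300,270:370,::-1],None,fx=4,fy=4); b=cv2.resize(s['pixels'][150:300,220:400,::-1],None,fx=2.2,fy=2.2)
b=cv2.copyMakeBorder(b,0,600-b.shape[0],0,0,0); cv2.imwrite('pics/t10.png',np.hstack([a,b]))
E
```

```text
t 27.25 p [454.3  -2.7 149.6] yaw 43.1 tilt 0.08 F [0.  0.2 0.6] w 43.1 q [-0.14  0.39  1.87 -0.    0.88  0.68]
613.4,-222,139,43 -> [-3.35, 26.89, 1.09] [0.001, -0.001, 0.001]
nest 402.6129201114701 460.96563743325356 -235.45928674877797 -178.93805073799092 z [31.29044008 41.61646983 46.96001205 51.15602063] 207
floor z 12.931396703908922 (13 expected)
((array([ 614.26712696, -220.02640655]), np.float64(68.75098168126458)), np.float64(12.17449449943463)) (array([ 610.8, -219.6]), array([ 611. , -219.3]), array([52.8, 11.4]), np.float64(43.6), np.int64(100))
```

View pics/t10.png

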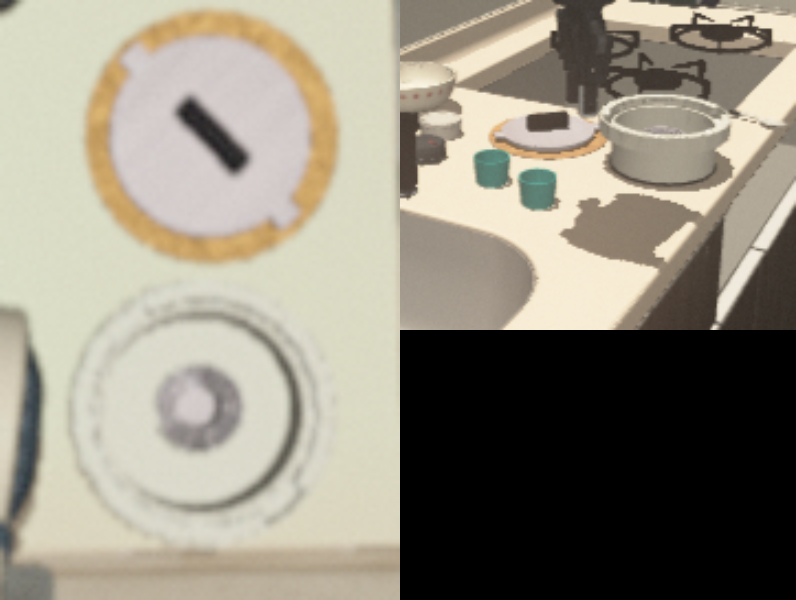

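All three cups are nested at (198,407): the innermost floor is at z 12.9 against 13 expected. The lid is still on the mat at (212,136). Going back for the lid.

servo_tool([
  [[-3.3, 26.9, 1], [0, 0, 0], 50],
  [[-3.3, 26.9, 1], [0, 0, 0], 50],
  [[-3.3, 26.9, 1], [0, 0, 0], 50],
  [[-3.3, 26.9, 1], [0, 0, 0], 50],
  [[-3.3, 26.9, 1], [0, 0, 0], 50],
  [[-3.3, 26.9, 1], [0, 0, 0], 50],
  [[-3.3, 26.9, 1], [0, 0, 0], 50],
  [[-3.3, 26.9, 1], [0, 0, 0], 50],
  [[-3.3, 26.9, 4], [0, 0, 0], 50],
  [[-3.3, 26.9, 7], [0, 0, 0], 50],
  [[-3.3, 26.9, 7], [0, 0, 0], 50],
  [[-3.3, 26.9, 7], [0, 0, 0], 50],
  [[-3.3, 26.9, 7], [0, 0, 0], 50],
])

```text
time_s: 28.43
tool_pos: [613.3, -221.9, 80.5]
orientation: [0.0, 0.93, 0.367, 0.0]
force: [0.3, -0.2, 0.5]
gripper_width: 42.7
```

```bash
python3 go.py 613.4,-222,31,43; python3 - <<'E'
from h import *
s=cap('side'); w=cloud(s); x,y,z=np.moveaxis(w,-1,0)
k=(np.hypot(x-613,y+222)<85)&(z>6)&(z<45); print('lid side',x[k].min(),x[k].max(),y[k].min(),y[k].max()); print(bar(s,24,613,-222,50))
E
```

```text
t 28.4333 p [ 613.3 -221.9   80.5] yaw 43.0 tilt 0.05 F [ 0.3 -0.2  0.5] w 42.7 q [-0.44  0.71  1.43  0.    1.    0.38]
613.4,-222,31,43 -> [-0.0, 0.0, 4.95] [0.001, -0.0, 0.0]
lid side 547.6865470173351 684.1451861024252 -284.4543246502749 -147.5918185339964
(array([ 615.6, -221.7]), array([ 614.9, -220.8]), array([58.5, 70.8]), np.float64(-88.3), np.int64(132))
```

servo_tool([
  [[0, 0, 2.5], [0, 0, 0], 50],
  [[0, 0, 4], [0, 0, 0], 50],
  [[0, 0, 4.95], [0, 0, 0], 50],
  [[0, 0, 4.95], [0, 0, 0], 50],
  [[0, 0, 4.95], [0, 0, 0], 50],
  [[0, 0, 4.95], [0, 0, 0], 0],
  [[0, 0, 4.95], [0, 0, 0], 0],
  [[0, 0, 4.95], [0, 0, 0], 0],
  [[0, 0, 4.95], [0, 0, 0], 0],
  [[0, 0, 4.95], [0, 0, 0], 0],
  [[0, 0, 4.95], [0, 0, 0], 0],
  [[0, 0, 4.95], [0, 0, 0], 0],
  [[0, 0, 2], [0, 0, 0], 0],
  [[0, 0, -2], [0, 0, 0], 0],
  [[0, 0, -6], [0, 0, 0], 0],
  [[0, 0, -7.5], [0, 0, 0], 0],
  [[0, 0, -7.5], [0, 0, 0], 0],
  [[0, 0, -7.5], [0, 0, 0], 0],
])

```text
time_s: 29.98
tool_pos: [613.2, -221.6, 155.3]
orientation: [0.001, 0.93, 0.367, 0.001]
force: [-0.5, 0.8, -3.5]
gripper_width: 14.7
```

```bash
python3 go.py 431.6,-205.6,120,43 431.2,-206,155,43
```

```text
t 29.9833 p [ 613.2 -221.6  155.3] yaw 43.0 tilt 0.11 F [-0.5  0.8 -3.5] w 14.7 q [-0.44  0.62  1.37 -0.    1.15  0.38]
431.6,-205.6,120,43 -> [-12.18, -13.56, 3.5] [0.002, -0.001, 0.0]
431.2,-206,155,43 -> [-12.24, -13.56, -0.0] [0.002, -0.001, 0.0]
```

servo_tool([
  [[-12.2, -13.56, 0], [0, 0, 0], 0],
  [[-12.2, -13.56, 0], [0, 0, 0], 0],
  [[-12.2, -13.56, 0], [0, 0, 0], 0],
  [[-12.2, -13.56, 0], [0, 0, 0], 0],
  [[-12.2, -13.56, 0], [0, 0, 0], 0],
  [[-12.2, -13.56, 0], [0, 0, 0], 0],
  [[-12.2, -13.56, 0], [0, 0, 0], 0],
  [[-12.2, -13.56, 2], [0, 0, 0], 0],
  [[-12.2, -13.56, 4], [0, 0, 0], 0],
  [[-12.2, -13.56, 4], [0, 0, 0], 0],
  [[-12.2, -13.56, 4], [0, 0, 0], 0],
  [[-12.2, -13.56, 4], [0, 0, 0], 0],
])

```text
time_s: 30.98
tool_pos: [431.8, -205.7, 114.5]
orientation: [-0.0, 0.93, 0.367, -0.0]
force: [0.3, -0.6, -2.2]
gripper_width: 14.2
```

```bash
python3 go.py 431.4,-205.7,90,43
```

```text
t 30.9833 p [ 431.8 -205.7  114.5] yaw 43.0 tilt 0.01 F [ 0.3 -0.6 -2.2] w 14.2 q [-0.57  0.48  1.84  0.    0.82  0.25]
431.4,-205.7,90,43 -> [-0.03, -0.03, 2.45] [-0.0, 0.0, 0.001]
```

servo_tool([
  [[-0.03, -0.03, 1], [0, 0, 0], 0],
  [[-0.03, -0.03, 1.5], [0, 0, 0], 0],
  [[-0.03, -0.03, 1.8], [0, 0, 0], 0],
  [[-0.03, -0.03, 2.1], [0, 0, 0], 0],
  [[-0.03, -0.03, 2.4], [0, 0, 0], 0],
  [[-0.03, -0.03, 2.6], [0, 0, 0], 0],
  [[-0.03, -0.03, 2.8], [0, 0, 0], 0],
  [[-0.03, -0.03, 2.9], [0, 0, 0], 0],
  [[-0.03, -0.03, 2.9], [0, 0, 0], 0],
  [[-0.03, -0.03, 2.9], [0, 0, 0], 0],
])

```text
time_s: 31.82
tool_pos: [430.8, -205.6, 85.3]
orientation: [-0.0, 0.93, 0.367, -0.0]
force: [0.7, 0.2, -1.6]
gripper_width: 14.5
```

```bash
python3 go.py 431.4,-205.7,84,43
```

```text
t 31.8167 p [ 430.8 -205.6   85.3] yaw 43.0 tilt 0.01 F [ 0.7  0.2 -1.6] w 14.5 q [-0.57  0.53  1.87  0.    0.74  0.25]
431.4,-205.7,84,43 -> [0.04, 0.05, 0.13] [-0.0, -0.0, 0.0]
```

servo_tool([
  [[0.03, 0.02, 0.1], [0, 0, 0], 0],
  [[0.03, 0.02, 0.15], [0, 0, 0], 0],
  [[0.03, 0.02, 0.15], [0, 0, 0], 0],
  [[0.03, 0.02, 0.2], [0, 0, 0], 0],
  [[0.03, 0.02, 0.2], [0, 0, 0], 0],
])

```text
time_s: 32.23
tool_pos: [431.3, -205.6, 84.1]
orientation: [0.0, 0.93, 0.367, 0.0]
force: [-4.4, 2.9, 20.6]
gripper_width: 14.6
```

servo_tool([
  [[0, 0, -0.06], [0, 0, 0.08], 0],
  [[0, 0, -0.06], [0, 0, 0.16], 0],
  [[0, 0, -0.06], [0, 0, 0.24], 0],
  [[0, 0, -0.06], [0, 0, 0.32], 0],
  [[0, 0, -0.06], [0, 0, 0.4], 0],
  [[0, 0, -0.06], [0, 0, 0.48], 0],
  [[0, 0, -0.06], [0, 0, 0.56], 0],
  [[0, 0, -0.06], [0, 0, 0.64], 0],
  [[0, 0, -0.06], [0, 0, 0.72], 0],
  [[0, 0, -0.06], [0, 0, 0.8], 0],
  [[0, 0, -0.06], [0, 0, 0.88], 0],
  [[0, 0, -0.06], [0, 0, 0.96], 0],
  [[0, 0, -0.06], [0, 0, 1.04], 0],
  [[0, 0, -0.06], [0, 0, 1.12], 0],
  [[0, 0, -0.06], [0, 0, 1.2], 0],
  [[0, 0, -0.06], [0, 0, 1.26], 0],
  [[0, 0, -0.06], [0, 0, 1.3], 0],
  [[0, 0, -0.06], [0, 0, 1.33], 0],
  [[0, 0, -0.06], [0, 0, 1.33], 0],
])

```text
time_s: 33.82
tool_pos: [431.2, -205.6, 84.2]
orientation: [0.0, 0.958, -0.286, 0.0]
force: [-1.4, -1.2, 5.1]
gripper_width: 14.5
```

```bash
python3 go.py 431.4,-205.7,84,-37; python3 -c "
from station import ctrl;print(ctrl.state()['ft_torque'])"
```

```text
t 33.8167 p [ 431.2 -205.6   84.2] yaw -33.3 tilt 0.03 F [-1.4 -1.2  5.1] w 14.5 q [-0.57  0.53  1.87 -0.    0.74  1.58]
431.4,-205.7,84,-37 -> [0.02, -0.0, 0.02] [0.0, -0.001, 0.065]
[-0.0106589   0.28409213  0.06079454]
```

servo_tool([
  [[0, 0, 0], [0, 0, 0.03], 0],
  [[0, 0, 0], [0, 0, 0.05], 0],
  [[0, 0, 0], [0, 0, 0.07], 0],
  [[0, 0, 0], [0, 0, 0.09], 0],
  [[0, 0, 0], [0, 0, 0.09], 0],
  [[0, 0, 0], [0, 0, 0.09], 0],
])

```text
time_s: 34.32
tool_pos: [431.2, -205.6, 84.2]
orientation: [0.0, 0.945, -0.328, 0.0]
force: [-1.8, 0.3, 5.0]
gripper_width: 14.5
```

```bash
python3 go.py 431.4,-205.7,84,-37; python3 -c "
from station import ctrl;print(ctrl.state()['ft_torque'])"
```

```text
t 34.3167 p [ 431.2 -205.6   84.2] yaw -38.3 tilt 0.03 F [-1.8  0.3  5. ] w 14.5 q [-0.57  0.53  1.87 -0.    0.74  1.67]
431.4,-205.7,84,-37 -> [0.02, -0.01, 0.02] [0.0, -0.001, -0.023]
[-0.05839998  0.31539068  0.10910401]
```

servo_tool([
  [[0, 0, 0], [0, 0, 0.02], 0],
  [[0, 0, 0], [0, 0, 0.04], 0],
  [[0, 0, 0], [0, 0, 0.05], 0],
  [[0, 0, 0], [0, 0, 0.05], 0],
  [[0, 0, 0], [0, 0, 0.05], 0],
])

```text
time_s: 34.73
tool_pos: [430.8, -206.0, 84.2]
orientation: [0.001, 0.936, -0.351, -0.0]
force: [-7.7, -6.3, 6.4]
gripper_width: 14.4
```

```bash
python3 go.py 431.4,-205.7,84,-37; python3 -c "
from station import ctrl;print(ctrl.state()['ft_torque'])"
```

```text
t 34.7333 p [ 430.8 -206.    84.2] yaw -41.1 tilt 0.07 F [-7.7 -6.3  6.4] w 14.4 q [-0.57  0.53  1.87 -0.    0.74  1.72]
431.4,-205.7,84,-37 -> [0.03, -0.06, 0.02] [0.001, -0.0, -0.072]
[-1.01131335  1.08985323  1.07729151]
```

Torque rose to 1.1 N m, so the lid is at the stop. Releasing and backing away.

servo_tool([
  [[0, 0, 0], [0, 0, -0.015], 0],
  [[0, 0, 0], [0, 0, -0.015], 40],
  [[0, 0, 0], [0, 0, -0.015], 50],
  [[0, 0, 0], [0, 0, -0.015], 50],
  [[0, 0, 0], [0, 0, -0.015], 50],
  [[0, 0, -3], [0, 0, -0.015], 50],
  [[0, 0, -7], [0, 0, -0.015], 50],
  [[0, 0, -10], [0, 0, -0.015], 50],
  [[-13, -18, -10], [0, 0, -0.015], 50],
  [[-13, -18, -10], [0, 0, -0.015], 50],
  [[-13, -18, -10], [0, 0, -0.015], 50],
  [[-13, -18, -10], [0, 0, -0.015], 50],
  [[-13, -18, -10], [0, 0, -0.015], 50],
  [[-13, -18, -10], [0, 0, -0.015], 50],
  [[-13, -18, -10], [0, 0, -0.015], 50],
  [[-13, -18, -10], [0, 0, -0.015], 50],
  [[-13, -18, -10], [0, 0, -0.015], 50],
])

```text
time_s: 36.15
tool_pos: [451.9, 15.1, 183.9]
orientation: [0.0, 0.939, -0.345, 0.0]
force: [0.1, -0.1, 0.1]
gripper_width: 42.4
```

```bash
python3 go.py; python3 - <<'E'
from h import *
c=cap('top'); print(bar(c,89,431,-206)); v=cloud(c); x,y,z=np.moveaxis(v,-1,0)
r=np.hypot(x-431,y+206); k=(r>38)&(r<60); A=np.c_[x[k],y[k],np.ones(k.sum())]; f=np.linalg.lstsq(A,z[k],rcond=None)[0]
print('lid top z',np.median(z[k]),'(65 exp) tilt',np.hypot(*f[:2])); 
m=((z>8)&(z<60)&(x>330)&(x<740)&(y>-110)&(y<400)).astype(np.uint8); n,l,st,ce=cv2.connectedComponentsWithStats(m)
for i in range(1,n):
    if st[i,4]>25: k=l==i; print(x[k].min().round(),x[k].max().round(),y[k].min().round(),y[k].max().round())
save(c,'t11.png',(100,140,420,300),2.4)
E
```

```text
t 36.15 p [451.9  15.1 183.9] yaw -40.3 tilt 0.01 F [ 0.1 -0.1  0.1] w 42.4 q [-0.1   0.33  1.83 -0.    0.98  2.18]
(array([ 430.2, -203.6]), array([ 430.5, -203.8]), array([11.6, 55. ]), np.float64(-39.2), np.int64(99))
lid top z 65.21503341878542 (65 exp) tilt 0.0018246229574636267
698.0 727.0 -100.0 -43.0
582.0 628.0 -69.0 -26.0
500.0 546.0 -43.0 5.0
```

View pics/t11.png

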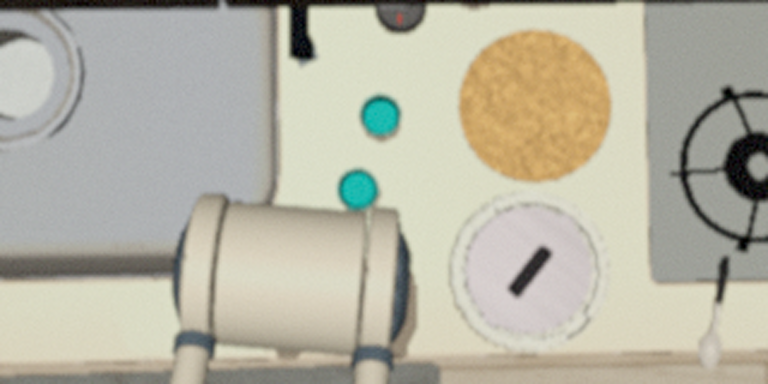

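The lid is seated and flat at (530,272): its top is at z 65.2, and the bar is at -39° against the stop. The bystanders and turquoise cups are unmoved and the robot is clear. Handing in.

```bash
python3 -c "
from station import ctrl; s=ctrl.state(); print(s['time_s'],s['force'],s['joint_vel'].round(3)); print(ctrl.job_done())"
```

```text
36.2 [ 0.60452489 -0.26715066  0.13074313] [-0.013 -0.002  0.001 -0.     0.001  0.001]
the job is handed in; nothing more can be done
None
```

The job is done and handed in at about 36 s of the 210 s allowed. I unlocked the lid and laid it on the mat. I then nested the three steel cups present (cup_b, cup_c and cup_d) in the canister, largest first, and put the lid back and twisted it to its stop. Partway through, cup_c was knocked aside; I re-measured it and picked it up from its new place.

**Last checks:**
- **Cups:** before closing, the innermost cup floor was at z 12.9 mm, against 13 mm expected for a full nest.
- **Lid seat:** the lid top is at z 65.2 mm, against 65 mm expected, with a tilt of about 0.002 rad.
- **Lid lock:** the lid went to the clockwise stop, where torque rose to 1.1 N m. The bar is at −39°, about 80° from the slots.
- **Bystanders:** the timer, the teaspoon and both turquoise look-alikes look unmoved. The small tin was mostly hidden from the top camera at the end, so I did not re-measure it; the arm never went near it.
- **Robot:** the arm stands clear and touches nothing.

The top camera put the bar centre at about (430, −204) mm, 2–3 mm from the canister axis I measured. That is within the calibration error and the 8 mm limit. No check failed.

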